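# Take apart the pile of landing-light parts

### The job

The parts of the landing light are piled up on the bench. Take the pile apart from the top down and set each part, the same way up as it is now, in the middle of its own place: the glass diffuser on the cork pad and the steel bolt in the metal dish (these two in either order), then the blue junction box on the black rubber mat, lengthwise along it and square with it, and last the wooden block on the varnishing stand, squarely across both strips. Drop nothing, keep the glass upright and set it down gently without knocking it, and leave the screw jar and the tape roll where they are.

Things in the scene. Friction and masses are not known exactly. Their poses are not given: they have to be found in the camera images.
- glass: Opal white ribbed glass light diffuser, standing mouth down on the blue box at the start. 83 mm tall; round, 56 mm diameter between 16 and 62 mm above its base (grip there), narrower threaded mouth of 48 mm diameter below, domed closed top. Mass about 0.16 kg. Origin: centre of its underside; z up.
- bolt: Stainless steel hexagon bolt, standing on its head on the blue box beside the glass at the start, about 57 mm from it centre to centre along the box's length. 70 mm tall: head 24 mm across flats and 10 mm thick at the bottom, round shank of 16 mm diameter above it. About 0.13 kg. Origin: centre of the head's underside; z up along the shank.
- junction_box: Closed blue plastic electrical junction box, lid up, lying lengthwise on the wooden block at the start. 116 mm long (x), 58 mm wide (y), 44 mm high (z), with a grey round cable-entry cap of 20 mm diameter standing out 8 mm from each short end. About 0.2 kg. Origin: centre of its underside.
- wood_block: Medium-brown wooden mounting block, the bottom of the pile, lying on the bench at the start. 170 mm long (x), 64 mm wide (y), 30 mm thick (z). About 0.19 kg. Origin: centre of its underside.
- cork_pad: Round cork pad fixed to the bench, 110 mm diameter, 6 mm thick: the place of the glass. Origin: centre of its underside (on the bench).
- steel_dish: Round shallow metal parts dish fixed to the bench: the place of the bolt, which stands in it on its head. 110 mm diameter at the rim, 18 mm high, flat inner floor about 90 mm across and 4 mm above the bench. Origin: centre of its underside.
- rubber_mat: Black rectangular rubber mat fixed to the bench: the place of the blue box. 170 mm long (x), 120 mm wide (y), 4 mm thick. Origin: centre of its underside.
- varnish_stand: Varnishing stand fixed to the bench: a plywood base 125 mm (x) by 120 mm (y), 9 mm thick, with two pale wooden strips on it, each 18 mm wide and 120 mm long along y, at x = -45 and +45 mm, their tops 28 mm above the bench. The place of the wooden block, which lies on both strips with its length along the stand's x, bridging them. Origin: centre of its underside.
- screw_jar: Bystander: amber glass screw jar with a steel cap, 58 mm diameter, 75 mm tall, loose. Origin: centre of its underside.
- tape_roll: Bystander: red roll of tape lying flat, 64 mm diameter, 19 mm high, loose. Origin: centre of its underside.
There are look-alikes about, which are no part of the job. What is shaped like the glass but pink or purple is not meant.

How it is judged:
By the outcome, as a careful person would: the job done as asked, in the order asked, and still so for the second after the job is handed in, with the robot touching nothing.
It also fails if it takes over 128 s, if anything falls off the work surface, if the arm or the gripper's body presses on something with over 40 N, if the wrist force passes 120 N, or if a joint passes its speed limit or range.

### The arm

A 6-joint arm with a two-finger parallel gripper is mounted at the origin on the work surface. World frame = base frame: x ahead of the robot, y to its left, z up, the work surface at z = 0. Lengths are in m, angles in rad, forces in N, time in s.
With the tool pointing down it reaches from about 0.35 to 0.775 m from the base axis. Payload 7.3 kg.
Tool frame: the origin (TCP) lies midway between the tips of the shut fingers; the grasp point (between the pads) lies 19 mm behind it; z points along the fingers, y is the line along which they close (so a half turn about z gives the same grasp; the last joint's range is limited). The gripper opens to 92 mm and grips with 3 to 60 N. Pads are 19 mm wide; open, the fingers measure 130 mm over their backs; the gripper's body (75 mm by 190 mm) begins 47 mm behind the grasp point.
Start: joints at [-1.424, 0.342, 1.524, -0, 1.275, -0.146], TCP at [0.152, -0.503, 0.227] pointing down, gripper open.
Joint ranges: [-2.53, 2.53], [-0.77, 2.02], [0.04, 2.7], [-1, 4.14], [0.28, 2.66], [-3.11, 3.11]. Speed limits (rad/s): [2.57, 2.57, 3.14, 3.14, 3.14, 3.14].

### API

Orientations are given as [roll, pitch, yaw] about the fixed x, y, z axes, in that order (R = Rz(yaw) Ry(pitch) Rx(roll)).
In Python, from cell import robot, read_camera, camera_params, nets gives the robot as it stands. The module is installed in compiled form; this text tells all that it offers.
- The arm moves only by the tool step_arm, never from a script. Its argument "steps" is a list of rows, each an object of numbers: "x", "y", "z": the shift along the tool's x, y, z as a fraction of full scale; "rx", "ry", "rz": the turn, a rotation vector about the tool's x, y, z as a fraction of full scale; "claw": the opening, from -1 (shut) to 1 (fully open). In form: [{"x": .., "y": .., "z": .., "rx": .., "ry": .., "rz": .., "claw": ..}, ...]. A call has 1 to 12 rows; each row is the pose to reach, as a shift and turn from the pose commanded when the call began, along the tool's axes at that moment; what a row does not reach only later rows make up. Full scale, the value 1, is 750 mm for a shift and pi/4 rad for a turn. A row lasts 1/12 s, in which the tool goes at most 41.7 mm and 7.16 degrees, less where a joint would pass 70% of its speed; a pose out of reach is approached as far as the arm can. A call with a number of a shift or a turn outside -1 to 1 is refused whole. A call with a gripper value outside its range is refused whole. The fingers move at their own pace and stop on an object; "squeeze" is the grip in N (left out, the last holds). Time passes only in rows, so rows that repeat a pose let the fingers close. It gives the time, the measured TCP pose, the force, the opening and the grip force at its end, in the units of the state.
- robot.observe(): the state, without advancing time (a new reading comes with each control period).
- read_camera(name): name is "scene" or "top" or "wrist"; returns (picture, depth): 420x560x3 uint8, blue, green, red; 420x560 float32, m along the optical axis (not along the pixel's ray), 0 where there is no reading.
- camera_params(name): a dict with "fx", "fy", "cx", "cy" (pixels), "R" (3x3) and "t" (3): a world point X has camera coordinates R X + t; the wrist camera has in their place "hand_eye" (4x4, takes a point from camera to tool coordinates, whose origin is the TCP and whose axes are the flange's). Camera axes: x right, y down, z forward; pixel columns grow to the right and rows downward; lengths in m; the calibration is good to about 2 mm. A picture is of the moment at which its call begins: read the wrist's pose just before it. camera_params takes no time and is no camera call.
- robot.hand_in(): hands the job in; it is judged then, once.
Trained networks look in the newest picture that a camera, given by its name, has taken for a name from the list of things; names that differ only in an ending like _2 or _b are one class to them, and where a whole thing is asked for, a point or a joint stands for the part that bears it (a point fixed in the world has none). Each returns a list of dicts, best first, with "conf" (0 to 1); they miss things now and then, are a little off and sometimes report something else, mostly with a low value. They report only what shows in the picture. A call takes as long as a camera call. They do not tell look-alikes from the thing itself.
- nets.masks_of(camera, query): "region" (420x560 bool, what is visible of it) and "box" ([left, top, right, bottom] in pixels, round what is visible of it).
- nets.landmark_of(camera, query): "pixel" ([row, column] in pixels: a listed point, or the origin of a listed thing).
The state is a dict: "time": time; "qpos": joint angles; "qvel": joint speeds; "joint_efforts": joint torques, N m; "tool_pos": TCP position; "tool_rot": TCP orientation; "contact_force": force on the tool from outside, world axes, zero at the start; "torque": the same for the moment, N m; "opening": finger opening in m; "grip_force": force on a finger pad.
Only numpy, scipy, OpenCV 4.12 (cv2) and the standard library are available. Lean on these libraries where they do the work, as an engineer would, in place of code of your own. Each camera call takes 0.05 s, during which the arm holds its last target. There are 200 camera calls.

## Working session

There is one attempt and no reset: what is moved stays moved. The work goes in short steps, Python scripts to look and compute and a tool call to move; the robot and the scene stay as the last step left them, time stands still between calls to the robot, and variables do not carry over. Pictures are saved under pics/ and viewed, at most 14 in all, crops included, and the job is handed in when it is done.

Besides the shell and the picture viewer there is one more tool, called after "Emit:" as name(argument=value, ...) on one line, values as JSON. step_arm: Moves the arm, as the interface text tells. Its arguments: {"type":"object","properties":{"steps":{"type":"array","items":{"type":"object","properties":{"x":{"type":"number","minimum":-1,"maximum":1},"y":{"type":"number","minimum":-1,"maximum":1},"z":{"type":"number","minimum":-1,"maximum":1},"rx":{"type":"number","minimum":-1,"maximum":1},"ry":{"type":"number","minimum":-1,"maximum":1},"rz":{"type":"number","minimum":-1,"maximum":1},"claw":{"type":"number"}}}},"squeeze":{"type":"number"}},"required":["steps"]}

```bash
mkdir -p pics; cat > h.py <<'E'
import numpy as np, cv2
from cell import robot, read_camera, camera_params, nets
from scipy.spatial.transform import Rotation as Ro
def cloud(cam,dep,st=None):
    p=camera_params(cam); v,u=np.mgrid[:420,:560]
    P=np.stack([(u-p['cx'])/p['fx']*dep,(v-p['cy'])/p['fy']*dep,dep],-1)
    if 'hand_eye' in p:
        H=p['hand_eye'];P=P@H[:3,:3].T+H[:3,3]
        R=Ro.from_euler('xyz',st['tool_rot']).as_matrix();P=P@R.T+np.array(st['tool_pos'])
    else: P=(P-p['t'])@p['R']
    P[dep==0]=np.nan
    return P
E
python3 - <<'E'
from h import *
s=robot.observe();print({k:np.round(v,3).tolist() for k,v in s.items()})
for c in('scene','top'):
    im,d=read_camera(c);cv2.imwrite(f'pics/{c}0.png',im);np.save(f'{c}0.npy',d);P=cloud(c,d)
    for q in 'glass bolt junction_box wood_block cork_pad steel_dish rubber_mat varnish_stand screw_jar tape_roll'.split():
        for m in nets.masks_of(c,q)[:3]:
            r=m['region'];print(c,q,round(m['conf'],2),np.round(m['box']).tolist(),np.round(np.nanmedian(P[r],0),3),np.round(np.nanpercentile(P[r],97,axis=0),3))
E
```

```text
{'time': 0.0, 'qpos': [-1.424, 0.343, 1.525, -0.0, 1.275, -0.146], 'qvel': [-0.0, -0.001, 0.0, -0.001, -0.001, 0.001], 'joint_efforts': [0.0, -43.124, -24.422, 0.072, 0.056, -0.0], 'tool_pos': [0.152, -0.502, 0.226], 'tool_rot': [-3.14, -0.0, 0.293], 'contact_force': [0.715, 0.345, 0.515], 'torque': [0.09, -0.017, -0.002], 'grip_force': 0.0, 'opening': 0.091}
scene glass 0.96 [315.0, 156.0, 341.0, 196.0] [0.45  0.026 0.13 ] [0.463 0.039 0.156]
scene glass 0.86 [340.0, 209.0, 365.0, 243.0] [0.475 0.138 0.06 ] [0.487 0.155 0.082]
scene glass 0.58 [273.0, 163.0, 294.0, 197.0] [ 0.475 -0.091  0.051] [ 0.489 -0.077  0.082]
scene bolt 0.69 [307.0, 172.0, 321.0, 200.0] [0.499 0.026 0.107] [0.506 0.034 0.144]
scene junction_box 0.84 [297.0, 186.0, 339.0, 221.0] [0.501 0.039 0.066] [0.527 0.058 0.076]
scene junction_box 0.69 [286.0, 194.0, 344.0, 237.0] [0.53  0.043 0.025] [0.554 0.065 0.032]
scene wood_block 0.67 [288.0, 193.0, 343.0, 239.0] [0.528 0.043 0.024] [0.554 0.064 0.032]
scene cork_pad 0.9 [185.0, 189.0, 226.0, 215.0] [ 0.637 -0.212  0.006] [ 0.683 -0.167  0.008]
scene steel_dish 0
[... 1646 characters left out ...]
0, 199.0] [ 0.666 -0.393  0.018] [ 0.692 -0.363  0.023]
top varnish_stand 0.86 [394.0, 234.0, 448.0, 285.0] [ 0.46  -0.386  0.011] [ 0.519 -0.327  0.031]
top varnish_stand 0.68 [271.0, 241.0, 280.0, 247.0] [0.491 0.019 0.087] [0.504 0.03  0.146]
top varnish_stand 0.19 [187.0, 162.0, 249.0, 234.0] [0.624 0.187 0.003] [0.705 0.258 0.008]
top screw_jar 0.9 [272.0, 153.0, 290.0, 176.0] [0.708 0.011 0.073] [0.735 0.033 0.079]
top tape_roll 0.79 [413.0, 173.0, 436.0, 196.0] [ 0.662 -0.39   0.018] [ 0.692 -0.363  0.023]
top tape_roll 0.44 [269.0, 254.0, 293.0, 278.0] [0.436 0.008 0.15 ] [0.462 0.033 0.158]
top tape_roll 0.43 [394.0, 234.0, 446.0, 287.0] [ 0.46  -0.387  0.011] [ 0.519 -0.33   0.031]
```

```bash
python3 - <<'E'
import cv2
a=cv2.imread('pics/top0.png')[130:310,110:460];cv2.imwrite('pics/top0c.png',cv2.resize(a,None,fx=2.28,fy=2.28,interpolation=3))
a=cv2.imread('pics/scene0.png')[120:340,130:490];cv2.imwrite('pics/scene0c.png',cv2.resize(a,None,fx=2.2,fy=2.2,interpolation=3))
E
```

```text
(no output)
```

View pics/top0c.png

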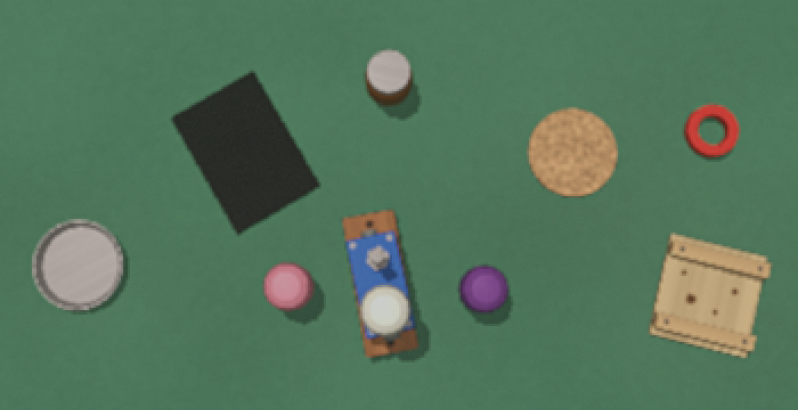

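View pics/scene0c.png

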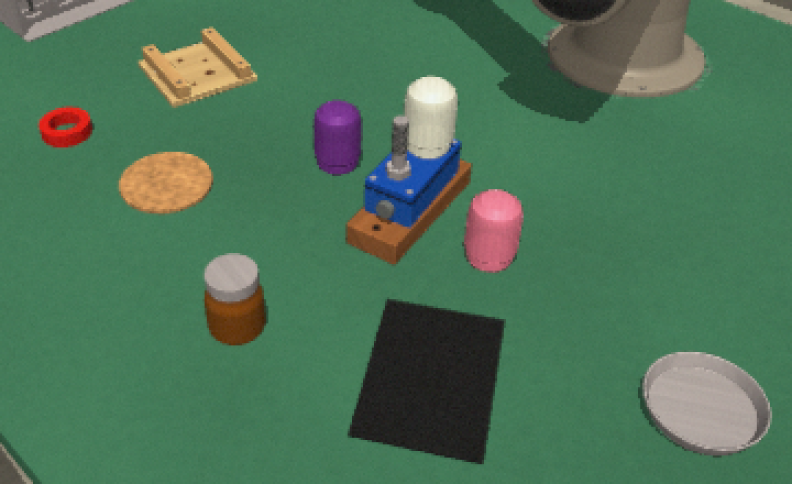

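Candidates for the glass, in top picture pixels: white (281,267), pink (238,255) and purple (322,258). The white one stands on the blue box beside the bolt, so it fits the description. The scene crop confirms it: white dome at crop pixel (430,115), on the box. The jar, tape roll, cork pad, dish, mat and stand are all visible as the networks report them.

```bash
cat >> h.py <<'E'
def rect(XY):
    (c,(w,h),a)=cv2.minAreaRect((XY*1000).astype(np.float32)); 
    if w<h: w,h,a=h,w,a+90
    return np.round(c,1),round(w,1),round(h,1),round((a+90)%180-90,1)
def circ(XY):
    c,r=cv2.minEnclosingCircle((XY*1000).astype(np.float32));return np.round(c,1),round(r,1)
def go(x,y,z,yaw,s=None):
    "fractions for tool-down pose"
    s=s or robot.observe();R=Ro.from_euler('xyz',s['tool_rot']);p=np.array(s['tool_pos'])
    d=R.inv().apply(np.array([x,y,z])-p)/.75
    T=Ro.from_euler('xyz',[np.pi,0,yaw]);r=(R.inv()*T).as_rotvec()/(np.pi/4)
    print('xyz',np.round(d,4),'r',np.round(r,4))
E
python3 - <<'E'
from h import *
print(camera_params('wrist'))
for c in('top','scene'):
    im=cv2.imread(f'pics/{c}0.png');P=cloud(c,np.load(f'{c}0.npy'));hsv=cv2.cvtColor(im,cv2.COLOR_BGR2HSV)
    def sel(ctr,r,zlo,zhi):
        return P[(np.hypot(P[...,0]-ctr[0],P[...,1]-ctr[1])<r)&(P[...,2]>zlo)&(P[...,2]<zhi)]
    print(c)
    print('bench z',np.nanmedian(sel((.6,-.1),.04,-.02,.02)[:,2]))
    for n,ctr,r,zl,zh,f in [('cork',(.632,-.22),.08,.0035,.02,circ),('dish',(.475,.388),.08,.010,.03,circ),('mat',(.625,.19),.13,.0022,.02,rect),('stand',(.462,-.385),.12,.005,.04,rect),('striptop',(.462,-.385),.12,.024,.04,rect),
      ('glass',(.434,.01),.04,.125,.2,circ),('bolt',(.491,.018),.02,.12,.2,circ),('blocktop',(.48,.018),.12,.024,.034,rect),('boxtop',(.48,.018),.09,.068,.08,rect),('jar',(.708,.011),.05,.06,.1,circ)]:
        q=sel(ctr,r,zl,zh);print(n,len(q),f(q[:,:2]),np.round(np.median(q,0)*1000,1))
E
```

```text
{'fx': 346.2149600392515, 'fy': 346.2149600392515, 'cx': 281.2057358497985, 'cy': 212.53221215366952, 'hand_eye': array([[-1.26659021e-04, -9.62675100e-01, -2.70659630e-01,
         7.33593611e-02],
       [ 9.99999803e-01,  4.43279339e-05, -6.25628560e-04,
        -2.31005982e-04],
       [ 6.14274819e-04, -2.70659656e-01,  9.62674905e-01,
        -1.58754862e-01],
       [ 0.00000000e+00,  0.00000000e+00,  0.00000000e+00,
         1.00000000e+00]])}
top
bench z -0.0003172656183089475
cork 1049 (array([ 632.1, -219.2]), 79.2) [ 632.6 -221.     6.3]
dish 218 (array([479.4, 384.1]), 55.1) [479.7 401.5  14.6]
mat 2154 (array([625.1, 189.4]), 257.1, 251.1, 15.5) [625.  186.6   4.1]
stand 2010 (array([ 460.7, -388.8]), 225.4, 220.7, 47.0) [ 461.  -386.9   10.6]
striptop 556 (array([ 460.2, -388. ]), 121.7, 108.2, 77.2) [ 461.4 -387.6   28.4]
glass 390 (array([434.4,   7.4]), 28.1) [434.7   7.4 150.7]
bolt 32 (array([492.7,  17.6]), 7.3) [492.5  17.6 143. ]
blocktop 429 (array([462.4,  16.7]), 165.7, 159.2, -32.9) [481.4  15.7  29.2]
boxtop 518 (array([455.9,  43. ]), 118.3, 115.7, -76.1) [479.5  22.5  73.6]
jar 284 (array([715.4,   9.9]), 25.7) [713.8   9.1  74.2]
scene
bench z -8.031153024594071e-05
cork 873 (array([ 637.4, -229.2]), 68.1) [ 636.3 -214.     5.8]
dish 499 (array([479.7, 387.4]), 56.2) [454.  389.4  16.2]
mat 3855 (array([626.1, 198.5]), 252.9, 242.6, -6.1) [633.  196.8   4.2]
stand 1015 (array([ 463. , -383.4]), 127.5, 124.4, 78.4) [ 463.  -373.9   10.2]
striptop 290 (array([ 461.4, -383.5]), 122.6, 111.3, 78.2) [ 488.2 -379.8   27.6]
glass 415 (array([438. ,  13.7]), 28.1) [447.5  21.5 146.5]
bolt 84 (array([494.6,  22.6]), 8.4) [497.8  25.4 135.5]
blocktop 514 (array([482.,  14.]), 179.4, 168.5, 45.2) [521.5  38.7  29.5]
boxtop 486 (array([476.1,  33.7]), 112.5, 108.0, -39.6) [487.5  33.8  73.9]
jar 446 (array([716.8,  15.3]), 26.1) [720.   19.6  74.4]
```

```bash
python3 -c "
from h import *
go(.5,-.3,.3,.1)"
```

```text
xyz [ 0.5228 -0.1246 -0.0977] r [2.000e-04 0.000e+00 2.455e-01]
```

Emit:
step_arm(steps=[{"x": 0.52, "y": -0.125, "z": -0.1, "rz": 0.245, "claw": 1}, {"x": 0.52, "y": -0.125, "z": -0.1, "rz": 0.245, "claw": 1}, {"x": 0.52, "y": -0.125, "z": -0.1, "rz": 0.245, "claw": 1}, {"x": 0.52, "y": -0.125, "z": -0.1, "rz": 0.245, "claw": 1}, {"x": 0.52, "y": -0.125, "z": -0.1, "rz": 0.245, "claw": 1}, {"x": 0.52, "y": -0.125, "z": -0.1, "rz": 0.245, "claw": 1}, {"x": 0.52, "y": -0.125, "z": -0.1, "rz": 0.245, "claw": 1}, {"x": 0.52, "y": -0.125, "z": -0.1, "rz": 0.245, "claw": 1}, {"x": 0.52, "y": -0.125, "z": -0.1, "rz": 0.245, "claw": 1}, {"x": 0.52, "y": -0.125, "z": -0.1, "rz": 0.245, "claw": 1}, {"x": 0.52, "y": -0.125, "z": -0.1, "rz": 0.245, "claw": 1}, {"x": 0.52, "y": -0.125, "z": -0.1, "rz": 0.245, "claw": 1}])

```text
$.steps[0]: bad value
```

```bash
cat >> h.py <<'E'
def snap(name):
    s=robot.observe();im,d=read_camera('wrist');cv2.imwrite(f'pics/{name}.png',im);np.save(f'{name}.npy',d)
    print('t',round(s['time'],2),np.round(s['tool_pos'],4),np.round(s['tool_rot'],3));return im,cloud('wrist',d,s),s
def sel(P,ctr,r,zlo,zhi):
    return P[(np.hypot(P[...,0]-ctr[0],P[...,1]-ctr[1])<r)&(P[...,2]>zlo)&(P[...,2]<zhi)]
def msk(q,P):
    m=nets.masks_of('wrist',q)
    return [(round(k['conf'],2),np.round(k['box']).tolist(),P[k['region']&~np.isnan(P[...,0])]) for k in m[:3]]
E
python3 - <<'E'
from h import *
im,P,s=snap('w1')
print(np.nanmedian(sel(P,(.55,-.28),.03,-.02,.02)[:,2]))
for q in('cork_pad','varnish_stand'):
    for c,b,X in msk(q,P): print(q,c,b,circ(X[:,:2]),rect(X[:,:2]),np.percentile(X,[1,99],axis=0).mean(0))
q=sel(P,(.462,-.385),.12,.02,.04);print(rect(q[:,:2]),np.median(q,0))
E
```

```text
t 1.1 [ 0.1516 -0.5027  0.2268] [3.141 0.    0.293]
nan
(array([0., 0.]), 0.0, 0.0, 0.0) [nan nan nan]
  return np.nanmean(a, axis, out=out, keepdims=keepdims)
  return _methods._mean(a, axis=axis, dtype=dtype,
  ret = um.true_divide(
```

View pics/w1.png

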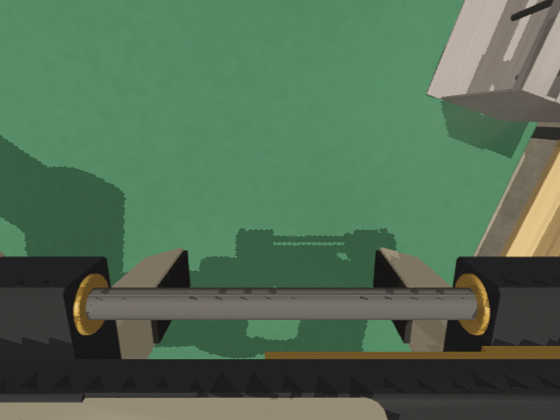

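Emit:
step_arm(squeeze=20, steps=[{"x": 0.5, "y": -0.13, "z": -0.14, "rx": 0, "ry": 0, "rz": 0.245, "claw": 1}, {"x": 0.5, "y": -0.13, "z": -0.14, "rx": 0, "ry": 0, "rz": 0.245, "claw": 1}, {"x": 0.5, "y": -0.13, "z": -0.14, "rx": 0, "ry": 0, "rz": 0.245, "claw": 1}, {"x": 0.5, "y": -0.13, "z": -0.14, "rx": 0, "ry": 0, "rz": 0.245, "claw": 1}, {"x": 0.5, "y": -0.13, "z": -0.14, "rx": 0, "ry": 0, "rz": 0.245, "claw": 1}, {"x": 0.5, "y": -0.13, "z": -0.14, "rx": 0, "ry": 0, "rz": 0.245, "claw": 1}, {"x": 0.5, "y": -0.13, "z": -0.14, "rx": 0, "ry": 0, "rz": 0.245, "claw": 1}, {"x": 0.5, "y": -0.13, "z": -0.14, "rx": 0, "ry": 0, "rz": 0.245, "claw": 1}, {"x": 0.5, "y": -0.13, "z": -0.14, "rx": 0, "ry": 0, "rz": 0.245, "claw": 1}, {"x": 0.5, "y": -0.13, "z": -0.14, "rx": 0, "ry": 0, "rz": 0.245, "claw": 1}, {"x": 0.5, "y": -0.13, "z": -0.14, "rx": 0, "ry": 0, "rz": 0.245, "claw": 1}, {"x": 0.5, "y": -0.13, "z": -0.14, "rx": 0, "ry": 0, "rz": 0.245, "claw": 1}])

```text
time: 2.25
tool_pos: [0.4835, -0.3001, 0.3317]
tool_rot: [3.141, -0.0, 0.103]
contact_force: [-0.8, 0.4, -0.4]
opening: 0.0915
grip_force: 0.0
```

```bash
python3 - <<'E'
from h import *
im,P,s=snap('w2')
print('bench',np.nanmedian(sel(P,(.55,-.28),.03,-.02,.02)[:,2]))
for q in('cork_pad','varnish_stand'):
    for c,b,X in msk(q,P)[:1]: print(q,c,b,circ(X[:,:2]),rect(X[:,:2]),np.percentile(X,[1,99],axis=0).mean(0))
q=sel(P,(.462,-.385),.12,.02,.04);print(rect(q[:,:2]),np.median(q,0))
go(.41,.015,.30,.17)
E
```

```text
t 2.25 [ 0.4835 -0.3001  0.3317] [ 3.141 -0.     0.103]
bench 0.0007617969667259306
cork_pad 0.67 [186.0, 2.0, 273.0, 93.0] (array([ 635.1, -218.5]), 56.3) (array([ 633. , -217.8]), 109.5, 108.5, -81.3) [ 0.63371063 -0.21823454  0.00669233]
varnish_stand 0.94 [286.0, 134.0, 397.0, 243.0] (array([ 460.1, -388.7]), 88.1) (array([ 458.5, -389.3]), 130.7, 129.3, 77.3) [ 0.46233674 -0.3845929   0.01667758]
(array([ 461.2, -384.7]), 120.2, 108.4, 77.2) [ 0.48915662 -0.38365314  0.0285469 ]
xyz [-0.0529 -0.4296  0.0419] r [-0.0006  0.0014 -0.0901]
```

View pics/w2.png

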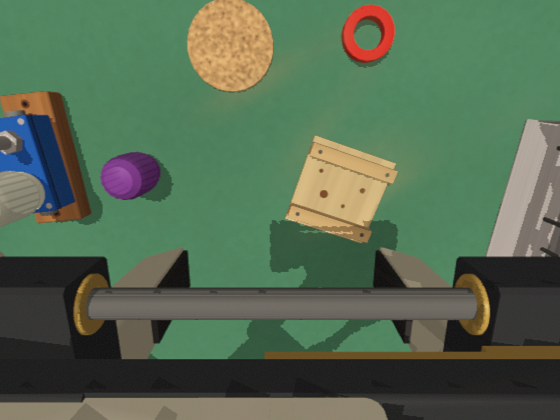

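The picture shows the cork pad at pixel (230,45), the stand at (342,190), purple at (130,175) and the pile on the left, all in agreement with the networks. Next is the view of the pile.

Emit:
step_arm(steps=[{"x": -0.053, "y": -0.43, "z": 0.042, "rx": 0, "ry": 0, "rz": -0.09, "claw": 1}, {"x": -0.053, "y": -0.43, "z": 0.042, "rx": 0, "ry": 0, "rz": -0.09, "claw": 1}, {"x": -0.053, "y": -0.43, "z": 0.042, "rx": 0, "ry": 0, "rz": -0.09, "claw": 1}, {"x": -0.053, "y": -0.43, "z": 0.042, "rx": 0, "ry": 0, "rz": -0.09, "claw": 1}, {"x": -0.053, "y": -0.43, "z": 0.042, "rx": 0, "ry": 0, "rz": -0.09, "claw": 1}, {"x": -0.053, "y": -0.43, "z": 0.042, "rx": 0, "ry": 0, "rz": -0.09, "claw": 1}, {"x": -0.053, "y": -0.43, "z": 0.042, "rx": 0, "ry": 0, "rz": -0.09, "claw": 1}, {"x": -0.053, "y": -0.43, "z": 0.042, "rx": 0, "ry": 0, "rz": -0.09, "claw": 1}, {"x": -0.053, "y": -0.43, "z": 0.042, "rx": 0, "ry": 0, "rz": -0.09, "claw": 1}, {"x": -0.053, "y": -0.43, "z": 0.042, "rx": 0, "ry": 0, "rz": -0.09, "claw": 1}])

```text
time: 3.23
tool_pos: [0.4097, 0.0162, 0.3003]
tool_rot: [3.141, -0.0, 0.173]
contact_force: [-0.2, -0.9, 0.5]
opening: 0.0917
grip_force: 0.0
```

```bash
python3 - <<'E'
from h import *
im,P,s=snap('w3')
print('bench',np.nanmedian(sel(P,(.55,-.05),.03,-.02,.02)[:,2]))
for q in('glass','bolt'):
    for c,b,X in msk(q,P)[:3]: print(q,c,b,circ(X[:,:2]),np.percentile(X,[2,50,98],axis=0).round(4).tolist())
for lo,hi in((.105,.13),(.125,.17)):q=sel(P,(.434,.01),.04,lo,hi);print('glass',len(q),circ(q[:,:2]))
q=sel(P,(.493,.02),.018,.125,.16);print('bolt',len(q),circ(q[:,:2]),np.median(q,0))
q=sel(P,(.48,.018),.085,.070,.078);print('boxtop',rect(q[:,:2]),np.median(q,0))
hs=cv2.cvtColor(im,cv2.COLOR_BGR2HSV);bl=(hs[...,0]>105)&(hs[...,0]<125)&(hs[...,1]>150)&(P[...,2]>.068)&(P[...,2]<.08)
print('blue top',rect(P[bl][:,:2]))
q=sel(P,(.48,.018),.12,.0265,.033);print('block',rect(q[:,:2]),np.median(q,0))
E
```

```text
t 3.23 [0.4097 0.0162 0.3003] [ 3.141 -0.     0.173]
bench 0.0007566706235560827
glass 0.96 [362.0, 131.0, 418.0, 178.0] (array([ 461.8, -104.1]), 27.9) [[0.4384, -0.125, 0.029], [0.4637, -0.0964, 0.0771], [0.4869, -0.0781, 0.0833]]
glass 0.67 [163.0, 98.0, 222.0, 145.0] (array([455.3, 135.8]), 38.6) [[0.4365, 0.0987, 0.0275], [0.4611, 0.1196, 0.078], [0.4846, 0.1475, 0.0835]]
glass 0.58 [266.0, 139.0, 323.0, 195.0] (array([431.5,  -0.5]), 39.7) [[0.4133, -0.0129, 0.1118], [0.439, 0.012, 0.1528], [0.4616, 0.0355, 0.1573]]
glass 71 (array([444.1,  12.2]), 26.7)
glass 2803 (array([435.3,  10.6]), 28.4)
bolt 295 (array([493.6,  20.8]), 8.2) [0.49352362 0.02088803 0.14440613]
boxtop (array([472.7,  30.3]), 114.4, 98.1, -44.2) [0.48521328 0.02555436 0.07473801]
blue top (array([482.1,  21.5]), 76.7, 57.0, 13.5)
block (array([466.8,  10.9]), 193.7, 163.4, 51.7) [0.53511462 0.03081572 0.03059416]
```

View pics/w3.png

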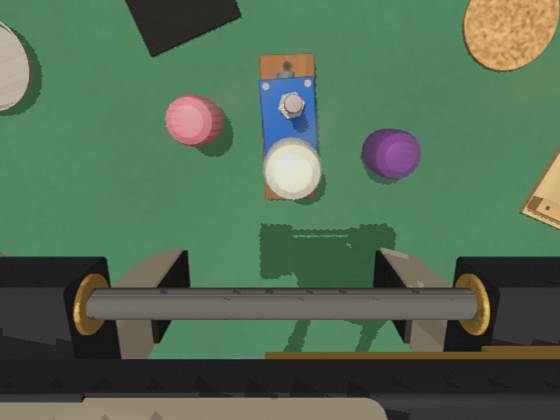

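White glass at pixel (292,168) on the blue box, with the bolt at (291,103). Pink (194,120) and purple (392,153) stand on the bench and are the look-alikes.

```bash
python3 -c "
from h import *
go(.4353,.0106,.2,.185);go(.4353,.0106,.102,.185)"
```

```text
xyz [0.0313 0.0104 0.1337] r [ 0.0008 -0.0002 -0.0206]
xyz [0.0313 0.0103 0.2643] r [ 0.0008 -0.0002 -0.0206]
```

Emit:
step_arm(squeeze=15, steps=[{"x": 0.0313, "y": 0.0104, "z": 0.08, "rx": 0, "ry": 0, "rz": -0.02, "claw": 1}, {"x": 0.0313, "y": 0.0104, "z": 0.13, "rx": 0, "ry": 0, "rz": -0.02, "claw": 1}, {"x": 0.0313, "y": 0.0104, "z": 0.13, "rx": 0, "ry": 0, "rz": -0.02, "claw": 1}, {"x": 0.0313, "y": 0.0104, "z": 0.17, "rx": 0, "ry": 0, "rz": -0.02, "claw": 1}, {"x": 0.0313, "y": 0.0104, "z": 0.21, "rx": 0, "ry": 0, "rz": -0.02, "claw": 1}, {"x": 0.0313, "y": 0.0104, "z": 0.24, "rx": 0, "ry": 0, "rz": -0.02, "claw": 1}, {"x": 0.0313, "y": 0.0104, "z": 0.264, "rx": 0, "ry": 0, "rz": -0.02, "claw": 1}, {"x": 0.0313, "y": 0.0104, "z": 0.264, "rx": 0, "ry": 0, "rz": -0.02, "claw": 1}, {"x": 0.0313, "y": 0.0104, "z": 0.264, "rx": 0, "ry": 0, "rz": -0.02, "claw": 1}])

```text
time: 4.13
tool_pos: [0.4349, 0.0109, 0.1017]
tool_rot: [-3.141, 0.002, 0.184]
contact_force: [-0.1, -0.3, 0.5]
opening: 0.0917
grip_force: 0.0
```

Emit:
step_arm(squeeze=15, steps=[{"x": 0, "y": 0, "z": 0, "rx": 0, "ry": 0, "rz": 0, "claw": 0.5}, {"x": 0, "y": 0, "z": 0, "rx": 0, "ry": 0, "rz": 0, "claw": 0.35}, {"x": 0, "y": 0, "z": 0, "rx": 0, "ry": 0, "rz": 0, "claw": 0.25}, {"x": 0, "y": 0, "z": 0, "rx": 0, "ry": 0, "rz": 0, "claw": 0.2}, {"x": 0, "y": 0, "z": 0, "rx": 0, "ry": 0, "rz": 0, "claw": 0.1}, {"x": 0, "y": 0, "z": 0, "rx": 0, "ry": 0, "rz": 0, "claw": 0.0}, {"x": 0, "y": 0, "z": 0, "rx": 0, "ry": 0, "rz": 0, "claw": -0.2}, {"x": 0, "y": 0, "z": 0, "rx": 0, "ry": 0, "rz": 0, "claw": -0.2}, {"x": 0, "y": 0, "z": 0, "rx": 0, "ry": 0, "rz": 0, "claw": -0.2}])

```text
time: 4.88
tool_pos: [0.4354, 0.012, 0.1026]
tool_rot: [3.141, -0.001, 0.187]
contact_force: [-0.3, -1.7, 5.4]
opening: 0.0555
grip_force: 15.0
```

```bash
python3 -c "
from h import *
go(.6335,-.218,.16,.0)
go(.6335,-.218,.0345,.0)"
```

```text
xyz [ 0.2026  0.3504 -0.0761] r [ 0.0007 -0.0012  0.238 ]
xyz [0.2025 0.3503 0.0912] r [ 0.0007 -0.0012  0.238 ]
```

Emit:
step_arm(steps=[{"x": 0, "y": 0, "z": -0.02, "rx": 0, "ry": 0, "rz": 0, "claw": -0.2}, {"x": 0, "y": 0, "z": -0.06, "rx": 0, "ry": 0, "rz": 0, "claw": -0.2}, {"x": 0, "y": 0, "z": -0.1, "rx": 0, "ry": 0, "rz": 0, "claw": -0.2}, {"x": 0.02, "y": 0.035, "z": -0.11, "rx": 0, "ry": 0, "rz": 0.03, "claw": -0.2}, {"x": 0.04, "y": 0.075, "z": -0.11, "rx": 0, "ry": 0, "rz": 0.06, "claw": -0.2}, {"x": 0.065, "y": 0.115, "z": -0.11, "rx": 0, "ry": 0, "rz": 0.09, "claw": -0.2}, {"x": 0.09, "y": 0.155, "z": -0.11, "rx": 0, "ry": 0, "rz": 0.12, "claw": -0.2}, {"x": 0.115, "y": 0.195, "z": -0.11, "rx": 0, "ry": 0, "rz": 0.15, "claw": -0.2}, {"x": 0.14, "y": 0.24, "z": -0.11, "rx": 0, "ry": 0, "rz": 0.18, "claw": -0.2}, {"x": 0.165, "y": 0.28, "z": -0.1, "rx": 0, "ry": 0, "rz": 0.21, "claw": -0.2}, {"x": 0.19, "y": 0.325, "z": -0.08, "rx": 0, "ry": 0, "rz": 0.23, "claw": -0.2}, {"x": 0.2025, "y": 0.35, "z": -0.06, "rx": 0, "ry": 0, "rz": 0.238, "claw": -0.2}])

```text
time: 5.88
tool_pos: [0.6348, -0.2206, 0.1458]
tool_rot: [3.141, -0.001, -0.002]
contact_force: [-0.6, -0.1, -2.0]
opening: 0.0555
grip_force: 15.0
```

```bash
python3 -c "
from h import *
s=robot.observe();print(s['tool_pos'],s['tool_rot'],s['opening'],s['grip_force'])
go(.6335,-.218,.0345,.0)
im,d=read_camera('top');P=cloud('top',d)
q=sel(P,(.63,-.22),.05,.125,.3);print(len(q),circ(q[:,:2]),q[:,2].max())
cv2.imwrite('pics/g1.png',cv2.resize(read_camera('scene')[0][80:300,100:360],None,fx=2.2,fy=2.2))
"
```

```text
[ 0.63479728 -0.22055945  0.14575657] [ 3.14077156e+00 -1.00913625e-03 -2.35266169e-03] 0.055513760764078525 14.999837237410247
xyz [-0.0019 -0.0035  0.1483] r [ 0.001  -0.0013 -0.003 ]
200 (array([ 625.3, -217.6]), 49.5) 0.2974067518755017
```

View pics/g1.png

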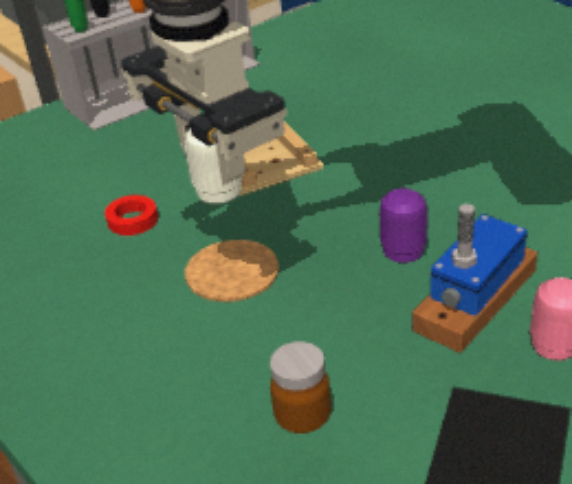

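The white glass is held upright over the cork pad (crop pixel (215,165)). I lower it gently.

Emit:
step_arm(steps=[{"x": -0.0019, "y": -0.0035, "z": 0.03, "rx": 0, "ry": 0, "rz": 0, "claw": -0.2}, {"x": -0.0019, "y": -0.0035, "z": 0.065, "rx": 0, "ry": 0, "rz": 0, "claw": -0.2}, {"x": -0.0019, "y": -0.0035, "z": 0.095, "rx": 0, "ry": 0, "rz": 0, "claw": -0.2}, {"x": -0.0019, "y": -0.0035, "z": 0.115, "rx": 0, "ry": 0, "rz": 0, "claw": -0.2}, {"x": -0.0019, "y": -0.0035, "z": 0.128, "rx": 0, "ry": 0, "rz": 0, "claw": -0.2}, {"x": -0.0019, "y": -0.0035, "z": 0.135, "rx": 0, "ry": 0, "rz": 0, "claw": -0.2}, {"x": -0.0019, "y": -0.0035, "z": 0.139, "rx": 0, "ry": 0, "rz": 0, "claw": -0.2}, {"x": -0.0019, "y": -0.0035, "z": 0.142, "rx": 0, "ry": 0, "rz": 0, "claw": -0.2}, {"x": -0.0019, "y": -0.0035, "z": 0.144, "rx": 0, "ry": 0, "rz": 0, "claw": -0.2}, {"x": -0.0019, "y": -0.0035, "z": 0.1455, "rx": 0, "ry": 0, "rz": 0, "claw": -0.2}, {"x": -0.0019, "y": -0.0035, "z": 0.1465, "rx": 0, "ry": 0, "rz": 0, "claw": -0.2}, {"x": -0.0019, "y": -0.0035, "z": 0.1465, "rx": 0, "ry": 0, "rz": 0, "claw": -0.2}])

```text
time: 6.98
tool_pos: [0.6318, -0.2151, 0.0378]
tool_rot: [3.141, -0.001, -0.0]
contact_force: [0.4, -0.7, -1.7]
opening: 0.0556
grip_force: 15.0
```

Emit:
step_arm(steps=[{"x": 0.0022, "y": 0.0036, "z": 0.001, "rx": 0, "ry": 0, "rz": 0, "claw": -0.2}, {"x": 0.0022, "y": 0.0036, "z": 0.002, "rx": 0, "ry": 0, "rz": 0, "claw": -0.2}, {"x": 0.0022, "y": 0.0036, "z": 0.003, "rx": 0, "ry": 0, "rz": 0, "claw": -0.2}, {"x": 0.0022, "y": 0.0036, "z": 0.004, "rx": 0, "ry": 0, "rz": 0, "claw": -0.2}, {"x": 0.0022, "y": 0.0036, "z": 0.004, "rx": 0, "ry": 0, "rz": 0, "claw": -0.2}])

```text
time: 7.4
tool_pos: [0.6333, -0.2179, 0.0347]
tool_rot: [3.141, -0.0, -0.0]
contact_force: [-1.4, -0.7, 1.5]
opening: 0.0551
grip_force: 15.0
```

Emit:
step_arm(steps=[{"x": 0, "y": 0, "z": 0, "rx": 0, "ry": 0, "rz": 0, "claw": 0.22}, {"x": 0, "y": 0, "z": 0, "rx": 0, "ry": 0, "rz": 0, "claw": 0.26}, {"x": 0, "y": 0, "z": 0, "rx": 0, "ry": 0, "rz": 0, "claw": 0.4}, {"x": 0, "y": 0, "z": 0, "rx": 0, "ry": 0, "rz": 0, "claw": 0.7}, {"x": 0, "y": 0, "z": 0, "rx": 0, "ry": 0, "rz": 0, "claw": 1}, {"x": 0, "y": 0, "z": 0, "rx": 0, "ry": 0, "rz": 0, "claw": 1}, {"x": 0, "y": 0, "z": 0, "rx": 0, "ry": 0, "rz": 0, "claw": 1}, {"x": 0, "y": 0, "z": -0.03, "rx": 0, "ry": 0, "rz": 0, "claw": 1}, {"x": 0, "y": 0, "z": -0.08, "rx": 0, "ry": 0, "rz": 0, "claw": 1}, {"x": 0, "y": 0, "z": -0.13, "rx": 0, "ry": 0, "rz": 0, "claw": 1}, {"x": 0, "y": 0, "z": -0.18, "rx": 0, "ry": 0, "rz": 0, "claw": 1}, {"x": 0, "y": 0, "z": -0.18, "rx": 0, "ry": 0, "rz": 0, "claw": 1}])

```text
time: 8.4
tool_pos: [0.6368, -0.2193, 0.1787]
tool_rot: [3.135, -0.014, 0.0]
contact_force: [0.6, -0.1, 0.9]
opening: 0.0918
grip_force: 0.0
```

```bash
python3 -c "
from h import *
s=robot.observe();print(s['tool_pos'],s['opening'])
go(.43,.01,.27,.19)"
```

```text
[ 0.63678125 -0.21925642  0.17870187] 0.09176995730306088
xyz [-0.274  -0.3049 -0.1275] r [ 0.0099 -0.0165 -0.242 ]
```

Emit:
step_arm(steps=[{"x": 0, "y": 0, "z": -0.05, "rx": 0, "ry": 0, "rz": 0, "claw": 1}, {"x": -0.271, "y": -0.304, "z": -0.134, "rx": 0, "ry": 0, "rz": -0.24, "claw": 1}, {"x": -0.271, "y": -0.304, "z": -0.134, "rx": 0, "ry": 0, "rz": -0.24, "claw": 1}, {"x": -0.271, "y": -0.304, "z": -0.134, "rx": 0, "ry": 0, "rz": -0.24, "claw": 1}, {"x": -0.271, "y": -0.304, "z": -0.134, "rx": 0, "ry": 0, "rz": -0.24, "claw": 1}, {"x": -0.271, "y": -0.304, "z": -0.134, "rx": 0, "ry": 0, "rz": -0.24, "claw": 1}, {"x": -0.271, "y": -0.304, "z": -0.134, "rx": 0, "ry": 0, "rz": -0.24, "claw": 1}, {"x": -0.271, "y": -0.304, "z": -0.134, "rx": 0, "ry": 0, "rz": -0.24, "claw": 1}, {"x": -0.271, "y": -0.304, "z": -0.134, "rx": 0, "ry": 0, "rz": -0.24, "claw": 1}, {"x": -0.271, "y": -0.304, "z": -0.134, "rx": 0, "ry": 0, "rz": -0.24, "claw": 1}, {"x": -0.271, "y": -0.304, "z": -0.134, "rx": 0, "ry": 0, "rz": -0.24, "claw": 1}, {"x": -0.271, "y": -0.304, "z": -0.134, "rx": 0, "ry": 0, "rz": -0.24, "claw": 1}])

```text
time: 9.4
tool_pos: [0.4306, 0.0099, 0.2698]
tool_rot: [3.141, -0.001, 0.188]
contact_force: [-0.7, -0.2, -0.3]
opening: 0.0914
grip_force: 0.0
```

```bash
python3 - <<'E'
from h import *
im,P,s=snap('w4')
q=sel(P,(.493,.02),.018,.125,.16);print('bolt',len(q),circ(q[:,:2]),np.median(q,0))
hs=cv2.cvtColor(im,cv2.COLOR_BGR2HSV);B=(hs[...,0]>105)&(hs[...,0]<125)&(hs[...,1]>150)
bl=B&(P[...,2]>.068)&(P[...,2]<.08)
print('blue top',rect(P[bl][:,:2]))
br=(hs[...,0]<20)&(P[...,2]>.025)&(P[...,2]<.035)&(hs[...,1]>90)
print('block',rect(P[br][:,:2]))
go(.493,.02,.2,.19)
im,d=read_camera('scene');cv2.imwrite('pics/g2.png',cv2.resize(im[140:260,160:280],None,fx=3,fy=3))
P=cloud('scene',d);q=sel(P,(.633,-.22),.05,.03,.095);print('glass',circ(q[:,:2]),q[:,2].max())
E
```

```text
t 9.4 [0.4306 0.0099 0.2698] [ 3.141e+00 -1.000e-03  1.880e-01]
bolt 340 (array([493.7,  20.7]), 8.3) [0.49384101 0.02080593 0.14456984]
blue top (array([463.9,  17. ]), 114.8, 57.2, 14.2)
block (array([ 493.1, -106.4]), 449.8, 199.6, -84.2)
xyz [0.0842 0.0019 0.0927] r [ 0.0004  0.0001 -0.0029]
glass (array([ 633.4, -214.1]), 28.5) 0.090031667703165
```

View pics/w4.png

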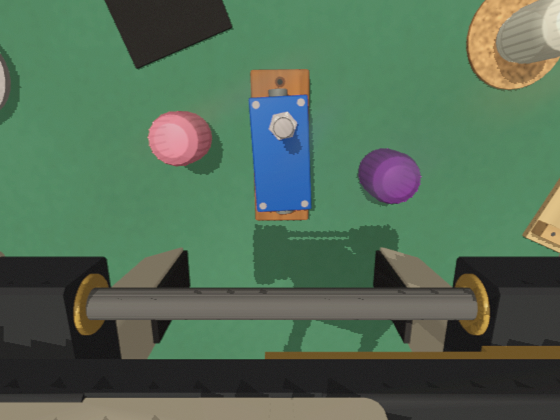

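Bolt at pixel (283,127), box clear and the glass upright on the cork. Next is the bolt.

Emit:
step_arm(squeeze=25, steps=[{"x": 0.045, "y": 0.001, "z": 0.04, "rx": 0, "ry": 0, "rz": 0, "claw": 0.5}, {"x": 0.085, "y": 0.001, "z": 0.08, "rx": 0, "ry": 0, "rz": 0, "claw": 0.3}, {"x": 0.085, "y": 0.001, "z": 0.12, "rx": 0, "ry": 0, "rz": 0, "claw": 0.3}, {"x": 0.085, "y": 0.001, "z": 0.16, "rx": 0, "ry": 0, "rz": 0, "claw": 0.3}, {"x": 0.085, "y": 0.001, "z": 0.195, "rx": 0, "ry": 0, "rz": 0, "claw": 0.3}, {"x": 0.085, "y": 0.001, "z": 0.215, "rx": 0, "ry": 0, "rz": 0, "claw": 0.3}, {"x": 0.085, "y": 0.001, "z": 0.225, "rx": 0, "ry": 0, "rz": 0, "claw": 0}, {"x": 0.085, "y": 0.001, "z": 0.225, "rx": 0, "ry": 0, "rz": 0, "claw": -0.3}, {"x": 0.085, "y": 0.001, "z": 0.225, "rx": 0, "ry": 0, "rz": 0, "claw": -0.5}, {"x": 0.085, "y": 0.001, "z": 0.225, "rx": 0, "ry": 0, "rz": 0, "claw": -0.6}, {"x": 0.085, "y": 0.001, "z": 0.225, "rx": 0, "ry": 0, "rz": 0, "claw": -0.85}, {"x": 0.085, "y": 0.001, "z": 0.225, "rx": 0, "ry": 0, "rz": 0, "claw": -0.95}])

```text
time: 10.5
tool_pos: [0.4935, 0.0214, 0.1021]
tool_rot: [3.141, -0.002, 0.188]
contact_force: [-0.6, 0.2, -0.7]
opening: 0.024
grip_force: 0.0
```

Emit:
step_arm(squeeze=25, steps=[{"x": 0, "y": 0, "z": 0, "rx": 0, "ry": 0, "rz": 0, "claw": -0.95}, {"x": 0, "y": 0, "z": 0, "rx": 0, "ry": 0, "rz": 0, "claw": -0.95}, {"x": 0, "y": 0, "z": 0, "rx": 0, "ry": 0, "rz": 0, "claw": -0.95}, {"x": 0, "y": 0, "z": 0, "rx": 0, "ry": 0, "rz": 0, "claw": -0.95}])

```text
time: 10.83
tool_pos: [0.4932, 0.0215, 0.1017]
tool_rot: [3.141, -0.001, 0.188]
contact_force: [-1.1, -0.1, 6.7]
opening: 0.0156
grip_force: 25.0
```

```bash
python3 -c "
from h import *
s=robot.observe();print(s['tool_pos'],s['opening'])
go(.45,.29,.25,.25)
go(.4795,.386,.031,.6)"
```

```text
[0.49322926 0.02151584 0.10172653] 0.015592061830156613
xyz [ 0.0107 -0.3623 -0.1979] r [ 0.0007 -0.0016 -0.0784]
xyz [ 0.0729 -0.4809  0.0942] r [ 0.001  -0.0015 -0.524 ]
```

Emit:
step_arm(steps=[{"x": 0, "y": 0, "z": -0.03, "rx": 0, "ry": 0, "rz": 0, "claw": -0.95}, {"x": 0, "y": 0, "z": -0.08, "rx": 0, "ry": 0, "rz": 0, "claw": -0.95}, {"x": 0, "y": 0, "z": -0.13, "rx": 0, "ry": 0, "rz": 0, "claw": -0.95}, {"x": 0.04, "y": -0.35, "z": -0.28, "rx": 0, "ry": 0, "rz": 0.2, "claw": -0.95}, {"x": 0.04, "y": -0.35, "z": -0.28, "rx": 0, "ry": 0, "rz": 0.2, "claw": -0.95}, {"x": 0.04, "y": -0.35, "z": -0.28, "rx": 0, "ry": 0, "rz": 0.2, "claw": -0.95}, {"x": 0.04, "y": -0.35, "z": -0.28, "rx": 0, "ry": 0, "rz": 0.2, "claw": -0.95}, {"x": 0.04, "y": -0.35, "z": -0.28, "rx": 0, "ry": 0, "rz": 0.2, "claw": -0.95}, {"x": 0.04, "y": -0.35, "z": -0.28, "rx": 0, "ry": 0, "rz": 0.2, "claw": -0.95}, {"x": 0.04, "y": -0.35, "z": -0.28, "rx": 0, "ry": 0, "rz": 0.2, "claw": -0.95}, {"x": 0.04, "y": -0.35, "z": -0.28, "rx": 0, "ry": 0, "rz": 0.2, "claw": -0.95}, {"x": 0.04, "y": -0.35, "z": -0.28, "rx": 0, "ry": 0, "rz": 0.2, "claw": -0.95}])

```text
time: 11.83
tool_pos: [0.4725, 0.2869, 0.311]
tool_rot: [3.142, -0.0, 0.035]
contact_force: [0.5, -0.6, -2.7]
opening: 0.0154
grip_force: 25.0
```

Emit:
step_arm(steps=[{"x": 0, "y": 0, "z": 0, "rx": 0, "ry": 0, "rz": 0, "claw": -0.95}, {"x": 0, "y": 0, "z": 0, "rx": 0, "ry": 0, "rz": 0, "claw": -0.95}, {"x": 0, "y": 0, "z": 0, "rx": 0, "ry": 0, "rz": 0, "claw": -0.95}])

```text
time: 12.08
tool_pos: [0.4732, 0.2837, 0.3103]
tool_rot: [3.141, 0.001, 0.029]
contact_force: [-0.1, -0.5, -0.8]
opening: 0.0155
grip_force: 25.0
```

```bash
python3 - <<'E'
from h import *
im,P,s=snap('w5');print(s['opening'])
q=sel(P,(.4795,.386),.075,.010,.03);print('dish rim',len(q),circ(q[:,:2]))
for c,b,X in msk('steel_dish',P)[:2]: print(c,b,circ(X[:,:2]))
hs=cv2.cvtColor(im,cv2.COLOR_BGR2HSV);m=(hs[...,2]<60)&(np.hypot(P[...,0]-.626,P[...,1]-.19)<.13)&(abs(P[...,2])<.015)
print('mat',rect(P[m][:,:2]),np.median(P[m],0))
for c,b,X in msk('rubber_mat',P)[:2]: print(c,b,rect(X[:,:2]))
go(.4795,.386,.0322,.6)
E
```

```text
t 12.08 [0.4732 0.2837 0.3103] [3.141e+00 1.000e-03 2.900e-02]
0.015486324620958768
dish rim 1235 (array([479.6, 387.2]), 54.9)
0.71 [161.0, 124.0, 246.0, 206.0] (array([480.9, 388.7]), 56.4)
mat (array([625.7, 191. ]), 168.3, 118.3, 32.1) [0.62457374 0.18262581 0.00471639]
0.87 [287.0, 1.0, 433.0, 133.0] (array([626.4, 189.8]), 172.3, 122.1, 31.7)
xyz [ 0.0124 -0.1357  0.3714] r [ 3.000e-04  7.000e-04 -7.261e-01]
```

View pics/w5.png

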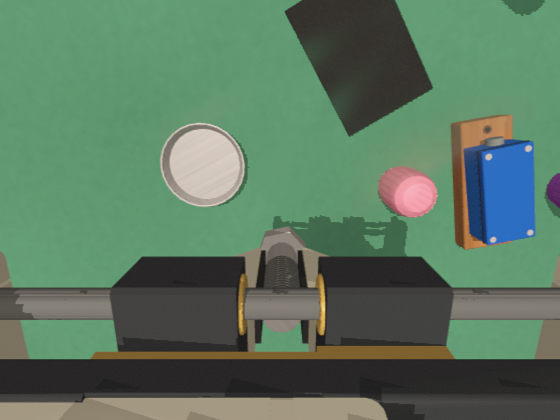

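Dish at pixel (203,165), mat at (360,65), and the bolt held upright at (282,290).

Emit:
step_arm(steps=[{"x": 0.006, "y": -0.05, "z": 0.02, "rx": 0, "ry": 0, "rz": 0, "claw": -0.95}, {"x": 0.0125, "y": -0.1, "z": 0.04, "rx": 0, "ry": 0, "rz": 0, "claw": -0.95}, {"x": 0.0125, "y": -0.1375, "z": 0.075, "rx": 0, "ry": 0, "rz": 0, "claw": -0.95}, {"x": 0.0125, "y": -0.1375, "z": 0.125, "rx": 0, "ry": 0, "rz": 0, "claw": -0.95}, {"x": 0.0125, "y": -0.1375, "z": 0.175, "rx": 0, "ry": 0, "rz": 0, "claw": -0.95}, {"x": 0.0125, "y": -0.1375, "z": 0.225, "rx": 0, "ry": 0, "rz": 0, "claw": -0.95}, {"x": 0.0125, "y": -0.1375, "z": 0.275, "rx": 0, "ry": 0, "rz": 0, "claw": -0.95}, {"x": 0.0125, "y": -0.1375, "z": 0.315, "rx": 0, "ry": 0, "rz": 0, "claw": -0.95}, {"x": 0.0125, "y": -0.1375, "z": 0.345, "rx": 0, "ry": 0, "rz": 0, "claw": -0.95}, {"x": 0.0125, "y": -0.1375, "z": 0.36, "rx": 0, "ry": 0, "rz": 0, "claw": -0.95}, {"x": 0.0125, "y": -0.1375, "z": 0.367, "rx": 0, "ry": 0, "rz": 0, "claw": -0.95}, {"x": 0.0125, "y": -0.1375, "z": 0.3675, "rx": 0, "ry": 0, "rz": 0, "claw": -0.95}])

```text
time: 13.23
tool_pos: [0.4794, 0.3881, 0.035]
tool_rot: [3.141, 0.001, 0.031]
contact_force: [-0.1, 0.5, -0.9]
opening: 0.0155
grip_force: 25.0
```

Emit:
step_arm(steps=[{"x": 0, "y": 0, "z": 0, "rx": 0, "ry": 0, "rz": 0, "claw": -0.95}, {"x": 0, "y": 0, "z": 0, "rx": 0, "ry": 0, "rz": 0, "claw": -0.95}])

```text
time: 13.4
tool_pos: [0.4804, 0.389, 0.0373]
tool_rot: [-3.14, -0.003, 0.031]
contact_force: [0.4, 0.7, -1.9]
opening: 0.0155
grip_force: 25.0
```

Emit:
step_arm(steps=[{"x": 0, "y": 0.001, "z": 0.001, "rx": 0, "ry": 0, "rz": 0, "claw": -0.95}, {"x": 0, "y": 0.001, "z": 0.002, "rx": 0, "ry": 0, "rz": 0, "claw": -0.95}, {"x": 0, "y": 0.001, "z": 0.003, "rx": 0, "ry": 0, "rz": 0, "claw": -0.95}, {"x": 0, "y": 0.001, "z": 0.003, "rx": 0, "ry": 0, "rz": 0, "claw": -0.95}])

```text
time: 13.73
tool_pos: [0.4793, 0.3877, 0.0334]
tool_rot: [-3.142, -0.0, 0.031]
contact_force: [0.1, 1.0, -0.5]
opening: 0.0154
grip_force: 25.0
```

Emit:
step_arm(steps=[{"x": 0, "y": 0, "z": 0.0008, "rx": 0, "ry": 0, "rz": 0, "claw": -0.95}, {"x": 0, "y": 0, "z": 0.0016, "rx": 0, "ry": 0, "rz": 0, "claw": -0.95}, {"x": 0, "y": 0, "z": 0.0016, "rx": 0, "ry": 0, "rz": 0, "claw": -0.95}])

```text
time: 13.98
tool_pos: [0.4793, 0.3876, 0.0319]
tool_rot: [3.141, 0.0, 0.031]
contact_force: [0.7, 0.3, -2.1]
opening: 0.0157
grip_force: 25.0
```

Emit:
step_arm(steps=[{"x": 0, "y": 0, "z": 0.0008, "rx": 0, "ry": 0, "rz": 0, "claw": -0.95}, {"x": 0, "y": 0, "z": 0.0008, "rx": 0, "ry": 0, "rz": 0, "claw": -0.95}, {"x": 0, "y": 0, "z": 0.0008, "rx": 0, "ry": 0, "rz": 0, "claw": -0.95}])

```text
time: 14.23
tool_pos: [0.4793, 0.3877, 0.0318]
tool_rot: [-3.142, -0.0, 0.031]
contact_force: [-0.7, -0.7, 3.2]
opening: 0.0155
grip_force: 25.0
```

Emit:
step_arm(steps=[{"x": 0, "y": 0, "z": 0, "rx": 0, "ry": 0, "rz": 0, "claw": -0.65}, {"x": 0, "y": 0, "z": 0, "rx": 0, "ry": 0, "rz": 0, "claw": -0.6}, {"x": 0, "y": 0, "z": 0, "rx": 0, "ry": 0, "rz": 0, "claw": -0.5}, {"x": 0, "y": 0, "z": 0, "rx": 0, "ry": 0, "rz": 0, "claw": -0.2}, {"x": 0, "y": 0, "z": 0, "rx": 0, "ry": 0, "rz": 0, "claw": 0.2}, {"x": 0, "y": 0, "z": 0, "rx": 0, "ry": 0, "rz": 0, "claw": 0.2}, {"x": 0, "y": 0, "z": -0.03, "rx": 0, "ry": 0, "rz": 0, "claw": 0.2}, {"x": 0, "y": 0, "z": -0.08, "rx": 0, "ry": 0, "rz": 0, "claw": 0.2}, {"x": 0, "y": 0, "z": -0.13, "rx": 0, "ry": 0, "rz": 0, "claw": 0.5}, {"x": 0, "y": 0, "z": -0.18, "rx": 0, "ry": 0, "rz": 0, "claw": 1}, {"x": 0, "y": 0, "z": -0.23, "rx": 0, "ry": 0, "rz": 0, "claw": 1}, {"x": 0, "y": 0, "z": -0.25, "rx": 0, "ry": 0, "rz": 0, "claw": 1}])

```text
time: 15.23
tool_pos: [0.4809, 0.3887, 0.225]
tool_rot: [-3.137, -0.008, 0.031]
contact_force: [0.0, 0.6, 0.7]
opening: 0.0771
grip_force: 0.0
```

```bash
python3 - <<'E'
from h import *
im,d=read_camera('scene');P=cloud('scene',d)
q=sel(P,(.48,.387),.04,.03,.09);print('bolt',len(q),circ(q[:,:2]),q[:,2].max())
im,d=read_camera('top');P=cloud('top',d)
q=sel(P,(.48,.387),.04,.05,.09);print('bolt',len(q),circ(q[:,:2]) if len(q) else 0)
go(.43,.0,.26,.24)
E
```

```text
bolt 188 (array([481., 389.]), 8.4) 0.07669034095701549
bolt 0 0
xyz [-0.0835  0.5156 -0.0518] r [-0.0041 -0.0094 -0.2657]
```

Emit:
step_arm(steps=[{"x": -0.0815, "y": 0.508, "z": -0.055, "rx": 0, "ry": 0, "rz": -0.27, "claw": 1}, {"x": -0.0815, "y": 0.508, "z": -0.055, "rx": 0, "ry": 0, "rz": -0.27, "claw": 1}, {"x": -0.0815, "y": 0.508, "z": -0.055, "rx": 0, "ry": 0, "rz": -0.27, "claw": 1}, {"x": -0.0815, "y": 0.508, "z": -0.055, "rx": 0, "ry": 0, "rz": -0.27, "claw": 1}, {"x": -0.0815, "y": 0.508, "z": -0.055, "rx": 0, "ry": 0, "rz": -0.27, "claw": 1}, {"x": -0.0815, "y": 0.508, "z": -0.055, "rx": 0, "ry": 0, "rz": -0.27, "claw": 1}, {"x": -0.0815, "y": 0.508, "z": -0.055, "rx": 0, "ry": 0, "rz": -0.27, "claw": 1}, {"x": -0.0815, "y": 0.508, "z": -0.055, "rx": 0, "ry": 0, "rz": -0.27, "claw": 1}, {"x": -0.0815, "y": 0.508, "z": -0.055, "rx": 0, "ry": 0, "rz": -0.27, "claw": 1}, {"x": -0.0815, "y": 0.508, "z": -0.055, "rx": 0, "ry": 0, "rz": -0.27, "claw": 1}, {"x": -0.0815, "y": 0.508, "z": -0.055, "rx": 0, "ry": 0, "rz": -0.27, "claw": 1}, {"x": -0.0815, "y": 0.508, "z": -0.055, "rx": 0, "ry": 0, "rz": -0.27, "claw": 1}])

```text
time: 16.33
tool_pos: [0.4296, 0.0045, 0.2591]
tool_rot: [-3.141, 0.002, 0.241]
contact_force: [0.6, -0.3, 0.3]
opening: 0.0919
grip_force: 0.0
```

```bash
python3 - <<'E'
from h import *
im,P,s=snap('w6')
hs=cv2.cvtColor(im,cv2.COLOR_BGR2HSV);B=(hs[...,0]>105)&(hs[...,0]<125)&(hs[...,1]>150)
bl=B&(P[...,2]>.068)&(P[...,2]<.08)
print('blue top',rect(P[bl][:,:2]),np.median(P[bl],0))
br=(np.hypot(P[...,0]-.464,P[...,1]-.017)<.11)&(P[...,2]>.025)&(P[...,2]<.035)&~B
print('block',rect(P[br][:,:2]))
go(.464,.017,.13,.248)
E
```

```text
t 16.33 [0.4296 0.0045 0.2591] [-3.141e+00  2.000e-03  2.410e-01]
blue top (array([463.6,  16.8]), 114.5, 57.2, 13.9) [0.46714963 0.01735673 0.07474871]
block (array([466.2,  14.2]), 196.4, 158.5, 52.2)
xyz [ 0.0484 -0.0039  0.1722] r [-0.0015  0.002  -0.0069]
```

View pics/w6.png

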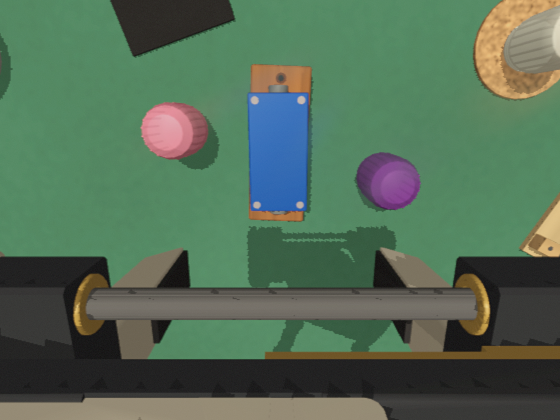

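Box top at pixel (278,152), block beneath. Next is the box grasp across its width.

Emit:
step_arm(squeeze=30, steps=[{"x": 0.04, "y": -0.0036, "z": 0.03, "rx": 0, "ry": 0, "rz": -0.005, "claw": 0.6}, {"x": 0.048, "y": -0.0036, "z": 0.08, "rx": 0, "ry": 0, "rz": -0.005, "claw": 0.6}, {"x": 0.048, "y": -0.0036, "z": 0.13, "rx": 0, "ry": 0, "rz": -0.005, "claw": 0.6}, {"x": 0.048, "y": -0.0036, "z": 0.18, "rx": 0, "ry": 0, "rz": -0.005, "claw": 0.6}, {"x": 0.048, "y": -0.0036, "z": 0.23, "rx": 0, "ry": 0, "rz": -0.005, "claw": 0.6}, {"x": 0.048, "y": -0.0036, "z": 0.265, "rx": 0, "ry": 0, "rz": -0.005, "claw": 0.6}, {"x": 0.048, "y": -0.0036, "z": 0.285, "rx": 0, "ry": 0, "rz": -0.005, "claw": 0.6}, {"x": 0.048, "y": -0.0036, "z": 0.2935, "rx": 0, "ry": 0, "rz": -0.005, "claw": 0.6}, {"x": 0.048, "y": -0.0036, "z": 0.2935, "rx": 0, "ry": 0, "rz": -0.005, "claw": 0.4}, {"x": 0.048, "y": -0.0036, "z": 0.2935, "rx": 0, "ry": 0, "rz": -0.005, "claw": 0.3}, {"x": 0.048, "y": -0.0036, "z": 0.2935, "rx": 0, "ry": 0, "rz": -0.005, "claw": 0.1}, {"x": 0.048, "y": -0.0036, "z": 0.2935, "rx": 0, "ry": 0, "rz": -0.005, "claw": -0.1}])

```text
time: 17.38
tool_pos: [0.4651, 0.0164, 0.0411]
tool_rot: [3.141, -0.002, 0.248]
contact_force: [-0.1, -0.1, -1.8]
opening: 0.0578
grip_force: 30.0
```

Emit:
step_arm(steps=[{"x": 0, "y": 0, "z": 0, "rx": 0, "ry": 0, "rz": 0, "claw": -0.1}, {"x": 0, "y": 0, "z": 0, "rx": 0, "ry": 0, "rz": 0, "claw": -0.1}, {"x": 0, "y": 0, "z": 0, "rx": 0, "ry": 0, "rz": 0, "claw": -0.1}, {"x": 0, "y": 0, "z": 0, "rx": 0, "ry": 0, "rz": 0, "claw": -0.1}])

```text
time: 17.72
tool_pos: [0.465, 0.0163, 0.041]
tool_rot: [3.141, -0.002, 0.247]
contact_force: [-0.2, 2.0, 6.4]
opening: 0.0577
grip_force: 30.0
```

```bash
python3 -c "
from h import *
go(.6272,.1912,.10,.557)"
```

```text
xyz [ 0.2669 -0.1732 -0.0783] r [ 0.001  -0.0023 -0.3945]
```

Emit:
step_arm(steps=[{"x": 0, "y": 0, "z": -0.02, "rx": 0, "ry": 0, "rz": 0, "claw": -0.1}, {"x": 0, "y": 0, "z": -0.06, "rx": 0, "ry": 0, "rz": 0, "claw": -0.1}, {"x": 0, "y": 0, "z": -0.11, "rx": 0, "ry": 0, "rz": 0, "claw": -0.1}, {"x": 0, "y": 0, "z": -0.15, "rx": 0, "ry": 0, "rz": 0, "claw": -0.1}, {"x": 0.04, "y": -0.026, "z": -0.16, "rx": 0, "ry": 0, "rz": -0.06, "claw": -0.1}, {"x": 0.08, "y": -0.052, "z": -0.16, "rx": 0, "ry": 0, "rz": -0.12, "claw": -0.1}, {"x": 0.12, "y": -0.078, "z": -0.16, "rx": 0, "ry": 0, "rz": -0.18, "claw": -0.1}, {"x": 0.16, "y": -0.104, "z": -0.16, "rx": 0, "ry": 0, "rz": -0.24, "claw": -0.1}, {"x": 0.2, "y": -0.13, "z": -0.16, "rx": 0, "ry": 0, "rz": -0.3, "claw": -0.1}, {"x": 0.24, "y": -0.156, "z": -0.14, "rx": 0, "ry": 0, "rz": -0.36, "claw": -0.1}, {"x": 0.267, "y": -0.173, "z": -0.11, "rx": 0, "ry": 0, "rz": -0.395, "claw": -0.1}, {"x": 0.267, "y": -0.173, "z": -0.08, "rx": 0, "ry": 0, "rz": -0.395, "claw": -0.1}])

```text
time: 18.72
tool_pos: [0.6295, 0.1945, 0.0992]
tool_rot: [3.141, -0.004, 0.561]
contact_force: [-0.6, -0.8, -2.0]
opening: 0.0576
grip_force: 30.0
```

Emit:
step_arm(steps=[{"x": 0, "y": 0, "z": 0, "rx": 0, "ry": 0, "rz": 0, "claw": -0.1}, {"x": 0, "y": 0, "z": 0, "rx": 0, "ry": 0, "rz": 0, "claw": -0.1}, {"x": 0, "y": 0, "z": 0, "rx": 0, "ry": 0, "rz": 0, "claw": -0.1}])

```text
time: 18.97
tool_pos: [0.627, 0.1904, 0.1012]
tool_rot: [3.141, -0.001, 0.557]
contact_force: [0.4, -0.2, -1.5]
opening: 0.0581
grip_force: 30.0
```

```bash
python3 - <<'E'
from h import *
im,P,s=snap('w7');print(s['opening'],s['contact_force'])
hs=cv2.cvtColor(im,cv2.COLOR_BGR2HSV)
m=(hs[...,2]<60)&(np.hypot(P[...,0]-.626,P[...,1]-.19)<.13)&(abs(P[...,2])<.015)
print('mat visible',rect(P[m][:,:2]),m.sum())
B=(hs[...,0]>105)&(hs[...,0]<125)&(hs[...,1]>150)&(P[...,2]>.1)
print('box',rect(P[B][:,:2]),np.median(P[B],0))
go(.6272,.1912,.017,.557)
E
```

```text
t 18.97 [0.627  0.1904 0.1012] [ 3.141e+00 -1.000e-03  5.570e-01]
0.058061710747388265 [ 0.3910467  -0.17354862 -1.45458452]
mat visible (array([659.5, 229.4]), 159.7, 71.6, -22.0) 4373
box (array([640.7, 200.2]), 80.0, 59.9, 31.7) [0.65087555 0.20405452 0.13479954]
xyz [ 0.     -0.0012  0.1133] r [ 0.0014 -0.0028 -0.0007]
```

View pics/w7.png

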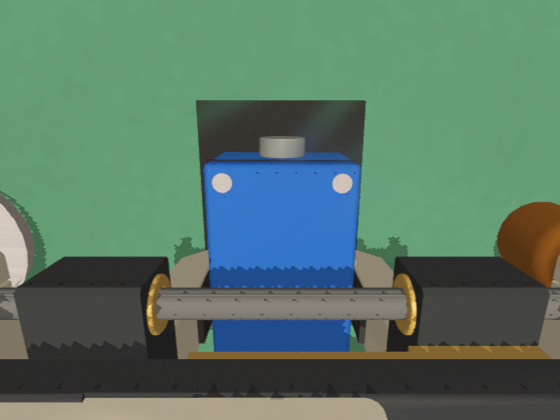

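The box is held level and square over the mat, its front edge parallel to the mat's far edge at row 100. I lower it.

Emit:
step_arm(steps=[{"x": 0.0005, "y": -0.0008, "z": 0.03, "rx": 0, "ry": 0, "rz": 0, "claw": -0.1}, {"x": 0.0005, "y": -0.0008, "z": 0.06, "rx": 0, "ry": 0, "rz": 0, "claw": -0.1}, {"x": 0.0005, "y": -0.0008, "z": 0.085, "rx": 0, "ry": 0, "rz": 0, "claw": -0.1}, {"x": 0.0005, "y": -0.0008, "z": 0.1, "rx": 0, "ry": 0, "rz": 0, "claw": -0.1}, {"x": 0.0005, "y": -0.0008, "z": 0.107, "rx": 0, "ry": 0, "rz": 0, "claw": -0.1}, {"x": 0.0005, "y": -0.0008, "z": 0.11, "rx": 0, "ry": 0, "rz": 0, "claw": -0.1}, {"x": 0.0005, "y": -0.0008, "z": 0.112, "rx": 0, "ry": 0, "rz": 0, "claw": -0.1}, {"x": 0.0005, "y": -0.0008, "z": 0.112, "rx": 0, "ry": 0, "rz": 0, "claw": -0.1}])

```text
time: 19.68
tool_pos: [0.6276, 0.1917, 0.0172]
tool_rot: [3.141, -0.002, 0.557]
contact_force: [-1.1, 0.1, -2.9]
opening: 0.0578
grip_force: 30.0
```

Emit:
step_arm(steps=[{"x": 0, "y": 0, "z": 0.001, "rx": 0, "ry": 0, "rz": 0, "claw": -0.1}, {"x": 0, "y": 0, "z": 0.002, "rx": 0, "ry": 0, "rz": 0, "claw": -0.1}, {"x": 0, "y": 0, "z": 0.002, "rx": 0, "ry": 0, "rz": 0, "claw": -0.1}])

```text
time: 19.93
tool_pos: [0.6271, 0.1918, 0.0151]
tool_rot: [3.141, -0.001, 0.558]
contact_force: [-0.5, -0.1, -0.1]
opening: 0.0579
grip_force: 30.0
```

Emit:
step_arm(steps=[{"x": 0, "y": 0, "z": 0.001, "rx": 0, "ry": 0, "rz": 0, "claw": -0.1}, {"x": 0, "y": 0, "z": 0.001, "rx": 0, "ry": 0, "rz": 0, "claw": -0.1}, {"x": 0, "y": 0, "z": 0.001, "rx": 0, "ry": 0, "rz": 0, "claw": -0.1}])

```text
time: 20.18
tool_pos: [0.6272, 0.1918, 0.015]
tool_rot: [3.141, -0.001, 0.558]
contact_force: [-2.4, -1.0, 5.3]
opening: 0.0579
grip_force: 30.0
```

Emit:
step_arm(steps=[{"x": 0, "y": 0, "z": 0, "rx": 0, "ry": 0, "rz": 0, "claw": 0.28}, {"x": 0, "y": 0, "z": 0, "rx": 0, "ry": 0, "rz": 0, "claw": 0.35}, {"x": 0, "y": 0, "z": 0, "rx": 0, "ry": 0, "rz": 0, "claw": 0.6}, {"x": 0, "y": 0, "z": 0, "rx": 0, "ry": 0, "rz": 0, "claw": 0.8}, {"x": 0, "y": 0, "z": 0, "rx": 0, "ry": 0, "rz": 0, "claw": 0.8}, {"x": 0, "y": 0, "z": -0.03, "rx": 0, "ry": 0, "rz": 0, "claw": 0.8}, {"x": 0, "y": 0, "z": -0.08, "rx": 0, "ry": 0, "rz": 0, "claw": 0.8}, {"x": 0, "y": 0, "z": -0.13, "rx": 0, "ry": 0, "rz": 0, "claw": 0.8}, {"x": 0, "y": 0, "z": -0.18, "rx": 0, "ry": 0, "rz": 0, "claw": 1}, {"x": 0, "y": 0, "z": -0.23, "rx": 0, "ry": 0, "rz": 0, "claw": 1}, {"x": 0, "y": 0, "z": -0.28, "rx": 0, "ry": 0, "rz": 0, "claw": 1}, {"x": 0, "y": 0, "z": -0.28, "rx": 0, "ry": 0, "rz": 0, "claw": 1}])

```text
time: 21.18
tool_pos: [0.63, 0.1924, 0.2331]
tool_rot: [3.136, -0.014, 0.558]
contact_force: [1.6, -0.0, 0.5]
opening: 0.0916
grip_force: 0.0
```

```bash
python3 - <<'E'
from h import *
im,P,s=snap('w8')
hs=cv2.cvtColor(im,cv2.COLOR_BGR2HSV)
B=(hs[...,0]>105)&(hs[...,0]<125)&(hs[...,1]>150)&(P[...,2]>.04)
print('box',rect(P[B][:,:2]),np.median(P[B],0))
go(.42,.005,.25,.19)
E
```

```text
t 21.18 [0.63   0.1924 0.2331] [ 3.136 -0.014  0.558]
box (array([626.7, 191.7]), 115.1, 57.8, 31.7) [0.62939964 0.19293429 0.04870036]
xyz [-0.3681  0.0645 -0.031 ] r [ 0.0025 -0.0126  0.468 ]
```

Emit:
step_arm(steps=[{"x": -0.365, "y": 0.065, "z": -0.033, "rx": 0, "ry": 0, "rz": 0.468, "claw": 1}, {"x": -0.365, "y": 0.065, "z": -0.033, "rx": 0, "ry": 0, "rz": 0.468, "claw": 1}, {"x": -0.365, "y": 0.065, "z": -0.033, "rx": 0, "ry": 0, "rz": 0.468, "claw": 1}, {"x": -0.365, "y": 0.065, "z": -0.033, "rx": 0, "ry": 0, "rz": 0.468, "claw": 1}, {"x": -0.365, "y": 0.065, "z": -0.033, "rx": 0, "ry": 0, "rz": 0.468, "claw": 1}, {"x": -0.365, "y": 0.065, "z": -0.033, "rx": 0, "ry": 0, "rz": 0.468, "claw": 1}, {"x": -0.365, "y": 0.065, "z": -0.033, "rx": 0, "ry": 0, "rz": 0.468, "claw": 1}, {"x": -0.365, "y": 0.065, "z": -0.033, "rx": 0, "ry": 0, "rz": 0.468, "claw": 1}, {"x": -0.365, "y": 0.065, "z": -0.033, "rx": 0, "ry": 0, "rz": 0.468, "claw": 1}, {"x": -0.365, "y": 0.065, "z": -0.033, "rx": 0, "ry": 0, "rz": 0.468, "claw": 1}])

```text
time: 22.07
tool_pos: [0.4206, 0.0057, 0.2481]
tool_rot: [-3.141, 0.0, 0.189]
contact_force: [0.9, -0.3, 0.6]
opening: 0.0916
grip_force: 0.0
```

```bash
python3 - <<'E'
from h import *
im,P,s=snap('w9')
b=(np.hypot(P[...,0]-.464,P[...,1]-.017)<.12)&(P[...,2]>.026)&(P[...,2]<.034)&(cv2.cvtColor(im,cv2.COLOR_BGR2HSV)[...,0]<25)
n,l,st,_=cv2.connectedComponentsWithStats(b.astype(np.uint8));b=l==1+st[1:,4].argmax()
print('block',rect(P[b][:,:2]),np.median(P[b],0))
im,d=read_camera('top');Q=cloud('top',d)
cv2.imwrite('pics/t9.png',cv2.resize(im[130:310,110:460],None,fx=2.28,fy=2.28,interpolation=3))
q=sel(Q,(.462,-.385),.12,.022,.04);print('strips top',rect(q[:,:2]))
E
```

```text
t 22.07 [0.4206 0.0057 0.2481] [-3.141  0.     0.189]
block (array([466.4,  17.8]), 169.7, 63.9, 11.5) [0.47378585 0.0188699  0.03071462]
strips top (array([ 460.1, -387.9]), 121.3, 107.9, 77.2)
```

View pics/w9.png

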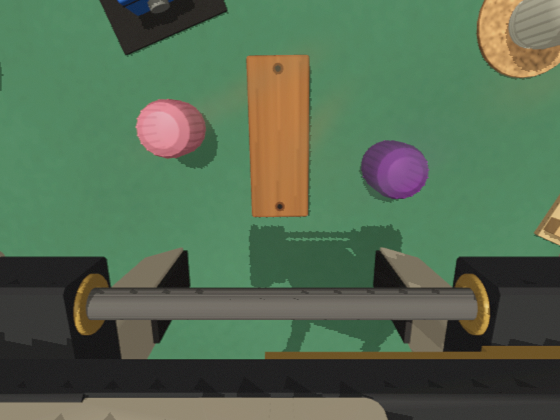

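The block is clear at pixel (278,135). At this low height the gripper's body could overhang the pink and purple domes, so I work out a grip offset along the block that clears them.

```bash
python3 - <<'E'
from h import *
s={'tool_pos':[.4206,.0057,.2481],'tool_rot':[-3.141,0,.189]}
A=np.concatenate([cloud('wrist',np.load('w9.npy'),s)[:230].reshape(-1,3),cloud('top',np.load('top0.npy')).reshape(-1,3)+[0,.003,0],cloud('scene',np.load('scene0.npy')).reshape(-1,3)-[0,.002,0]])
A=A[~np.isnan(A[:,0])];A=A[(A[:,2]<.1)]
for c in((.46,.12),(.46,-.105)):
    q=A[(np.hypot(A[:,0]-c[0],A[:,1]-c[1])<.04)&(A[:,2]>.0815)];print(c,q.mean(0).round(4),q[:,2].max().round(4))
a=.2;d=A[:,:2]-[.4664,.0178];u=d@[np.cos(a),np.sin(a)];v=d@[-np.sin(a),np.cos(a)]
m=abs(v)>.05
for o in(0,-.03,-.04,-.045,-.05,-.055,-.06):
    r=m&(abs(u-o)<.0395)&(abs(v)<.097);z=A[r,2];zz=A[r&(v>0),2]
    print(o,'left max',zz.max().round(4),'right max',A[r&(v<0),2].max().round(4))
    f=(abs(u-o)<.013)&(abs(v)<.065)&m;print('   finger zone',A[f,2].max().round(3))
E
```

```text
(0.46, 0.12) [0.4593 0.1262 0.0825] 0.0861
(0.46, -0.105) [ 0.4615 -0.1054  0.0825] 0.088
0 left max 0.0849 right max 0.0759
   finger zone 0.005
-0.03 left max 0.0836 right max 0.0759
   finger zone 0.005
-0.04 left max 0.0799 right max 0.0759
   finger zone 0.005
-0.045 left max 0.0768 right max 0.0759
   finger zone 0.011
-0.05 left max 0.0608 right max 0.0759
   finger zone 0.011
-0.055 left max 0.008 right max 0.0759
   finger zone 0.011
-0.06 left max 0.008 right max 0.0759
   finger zone 0.011
```

```bash
python3 -c "
from h import *
print(robot.observe()['tool_pos']);go(.4194,.0083,.014,.2)"
```

```text
[0.42087803 0.00609104 0.24799407]
xyz [-0.0012 -0.0032  0.312 ] r [-0.0005  0.0008 -0.0118]
```

Emit:
step_arm(squeeze=55, steps=[{"x": -0.0012, "y": -0.0032, "z": 0.05, "rx": 0, "ry": 0, "rz": -0.012, "claw": 0.8}, {"x": -0.0012, "y": -0.0032, "z": 0.1, "rx": 0, "ry": 0, "rz": -0.012, "claw": 0.8}, {"x": -0.0012, "y": -0.0032, "z": 0.15, "rx": 0, "ry": 0, "rz": -0.012, "claw": 0.8}, {"x": -0.0012, "y": -0.0032, "z": 0.2, "rx": 0, "ry": 0, "rz": -0.012, "claw": 0.8}, {"x": -0.0012, "y": -0.0032, "z": 0.24, "rx": 0, "ry": 0, "rz": -0.012, "claw": 0.8}, {"x": -0.0012, "y": -0.0032, "z": 0.275, "rx": 0, "ry": 0, "rz": -0.012, "claw": 0.8}, {"x": -0.0012, "y": -0.0032, "z": 0.295, "rx": 0, "ry": 0, "rz": -0.012, "claw": 0.8}, {"x": -0.0012, "y": -0.0032, "z": 0.305, "rx": 0, "ry": 0, "rz": -0.012, "claw": 0.8}, {"x": -0.0012, "y": -0.0032, "z": 0.31, "rx": 0, "ry": 0, "rz": -0.012, "claw": 0.8}, {"x": -0.0012, "y": -0.0032, "z": 0.31, "rx": 0, "ry": 0, "rz": -0.012, "claw": 0.8}])

```text
time: 23.0
tool_pos: [0.4191, 0.0081, 0.0155]
tool_rot: [-3.141, 0.001, 0.2]
contact_force: [0.0, -0.2, -0.1]
opening: 0.0828
grip_force: 0.0
```

Emit:
step_arm(steps=[{"x": 0, "y": 0, "z": 0, "rx": 0, "ry": 0, "rz": 0, "claw": 0.55}, {"x": 0, "y": 0, "z": 0, "rx": 0, "ry": 0, "rz": 0, "claw": 0.45}, {"x": 0, "y": 0, "z": 0, "rx": 0, "ry": 0, "rz": 0, "claw": 0.35}, {"x": 0, "y": 0, "z": 0, "rx": 0, "ry": 0, "rz": 0, "claw": 0.1}, {"x": 0, "y": 0, "z": 0, "rx": 0, "ry": 0, "rz": 0, "claw": 0}, {"x": 0, "y": 0, "z": 0, "rx": 0, "ry": 0, "rz": 0, "claw": 0}, {"x": 0, "y": 0, "z": 0, "rx": 0, "ry": 0, "rz": 0, "claw": 0}])

```text
time: 23.58
tool_pos: [0.4196, 0.0076, 0.0168]
tool_rot: [3.141, -0.002, 0.199]
contact_force: [-0.4, -0.4, 6.4]
opening: 0.0634
grip_force: 55.0
```

Emit:
step_arm(steps=[{"x": 0, "y": 0, "z": -0.01, "rx": 0, "ry": 0, "rz": 0, "claw": 0}, {"x": 0, "y": 0, "z": -0.03, "rx": 0, "ry": 0, "rz": 0, "claw": 0}, {"x": 0, "y": 0, "z": -0.06, "rx": 0, "ry": 0, "rz": 0, "claw": 0}, {"x": 0, "y": 0, "z": -0.1, "rx": 0, "ry": 0, "rz": 0, "claw": 0}, {"x": 0, "y": 0, "z": -0.14, "rx": 0, "ry": 0, "rz": 0, "claw": 0}, {"x": 0, "y": 0, "z": -0.18, "rx": 0, "ry": 0, "rz": 0, "claw": 0}, {"x": 0, "y": 0, "z": -0.2, "rx": 0, "ry": 0, "rz": 0, "claw": 0}, {"x": 0, "y": 0, "z": -0.2, "rx": 0, "ry": 0, "rz": 0, "claw": 0}, {"x": 0, "y": 0, "z": -0.2, "rx": 0, "ry": 0, "rz": 0, "claw": 0}])

```text
time: 24.33
tool_pos: [0.4188, 0.0077, 0.1663]
tool_rot: [3.141, -0.001, 0.199]
contact_force: [-0.6, -0.1, -3.0]
opening: 0.0632
grip_force: 55.0
```

```bash
cat >> h.py <<'E'
def block(P,im,s):
    b=(np.linalg.norm(P-np.array(s['tool_pos']),axis=-1)<.2)&(cv2.cvtColor(im,cv2.COLOR_BGR2HSV)[...,0]<25)&(cv2.cvtColor(im,cv2.COLOR_BGR2HSV)[...,1]>90);b[240:]=0
    b&=abs(P[...,2]-s['tool_pos'][2]-.013)<.02
    n,l,st,_=cv2.connectedComponentsWithStats(b.astype(np.uint8));b=l==1+st[1:,4].argmax()
    X=P[b];A=np.c_[X-X.mean(0)];nrm=np.linalg.svd(A,full_matrices=False)[2][2];nrm*=np.sign(nrm[2])
    R=Ro.from_euler('xyz',s['tool_rot']).as_matrix();T=(X-np.array(s['tool_pos']))@R
    print('block',rect(X[:,:2]),'normal in tool',np.round(nrm@R,4),'front tool-x',np.percentile(T[:,0],99.7).round(4),'tool-z med',np.median(T[:,2]).round(4),'tool frame rect',rect(T[:,:2]))
E
python3 - <<'E'
from h import *
im,P,s=snap('w10');print(s['opening']);block(P,im,s)
go(.461,-.385,.2,-.2234)
E
```

```text
t 24.33 [0.4188 0.0077 0.1663] [ 3.141e+00 -1.000e-03  1.990e-01]
0.06315110404920943
block (array([484.8,  21.8]), 95.8, 64.0, 11.6) normal in tool [ 7.e-03  2.e-04 -1.e+00] front tool-x 0.1146 tool-z med -0.0133 tool frame rect (array([67.6, -0.7]), 95.8, 64.0, -0.2)
xyz [-0.0476  0.5247 -0.0464] r [-2.000e-04  1.900e-03  5.381e-01]
```

View pics/w10.png

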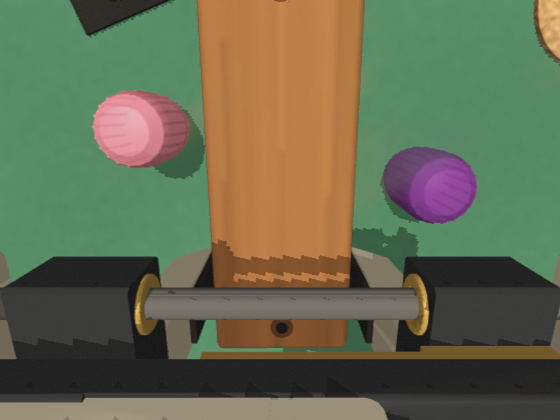

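The block is held level, tilted only about 0.4°, and clear of both look-alikes. I carry it to the stand.

```bash
python3 -c "
from h import *
go(.4142,-.3744,.13,-.2234)"
```

```text
xyz [-0.1058  0.4986  0.047 ] r [-2.000e-04  1.900e-03  5.381e-01]
```

Emit:
step_arm(steps=[{"x": -0.005, "y": 0.025, "z": -0.01, "rx": 0, "ry": 0, "rz": 0.027, "claw": 0}, {"x": -0.015, "y": 0.07, "z": -0.02, "rx": 0, "ry": 0, "rz": 0.076, "claw": 0}, {"x": -0.025, "y": 0.118, "z": -0.02, "rx": 0, "ry": 0, "rz": 0.127, "claw": 0}, {"x": -0.035, "y": 0.166, "z": -0.02, "rx": 0, "ry": 0, "rz": 0.179, "claw": 0}, {"x": -0.046, "y": 0.214, "z": -0.02, "rx": 0, "ry": 0, "rz": 0.231, "claw": 0}, {"x": -0.056, "y": 0.262, "z": -0.02, "rx": 0, "ry": 0, "rz": 0.283, "claw": 0}, {"x": -0.066, "y": 0.31, "z": -0.02, "rx": 0, "ry": 0, "rz": 0.335, "claw": 0}, {"x": -0.076, "y": 0.358, "z": -0.02, "rx": 0, "ry": 0, "rz": 0.386, "claw": 0}, {"x": -0.086, "y": 0.406, "z": 0, "rx": 0, "ry": 0, "rz": 0.438, "claw": 0}, {"x": -0.096, "y": 0.452, "z": 0.02, "rx": 0, "ry": 0, "rz": 0.488, "claw": 0}, {"x": -0.103, "y": 0.485, "z": 0.04, "rx": 0, "ry": 0, "rz": 0.524, "claw": 0}, {"x": -0.106, "y": 0.4985, "z": 0.047, "rx": 0, "ry": 0, "rz": 0.538, "claw": 0}])

```text
time: 25.38
tool_pos: [0.4129, -0.3764, 0.126]
tool_rot: [-3.138, 0.005, -0.227]
contact_force: [-0.3, 0.5, -2.7]
opening: 0.0637
grip_force: 55.0
```

Emit:
step_arm(steps=[{"x": 0, "y": 0, "z": 0, "rx": 0, "ry": 0, "rz": 0, "claw": 0}, {"x": 0, "y": 0, "z": 0, "rx": 0, "ry": 0, "rz": 0, "claw": 0}, {"x": 0, "y": 0, "z": 0, "rx": 0, "ry": 0, "rz": 0, "claw": 0}])

```text
time: 25.63
tool_pos: [0.4151, -0.373, 0.1305]
tool_rot: [-3.14, 0.001, -0.222]
contact_force: [0.3, 0.3, -2.1]
opening: 0.0637
grip_force: 55.0
```

```bash
python3 - <<'E'
from h import *
im,P,s=snap('w11');print(s['opening']);block(P,im,s)
go(.4142,-.3744,.0447,-.2234)
E
```

```text
t 25.63 [ 0.4151 -0.373   0.1305] [-3.14e+00  1.00e-03 -2.22e-01]
0.06372572835823803
block (array([ 480.8, -387.2]), 96.2, 64.3, -12.5) normal in tool [ 0.007   0.0013 -1.    ] front tool-x 0.1145 tool-z med -0.0133 tool frame rect (array([67.2, -0.7]), 96.2, 64.3, -0.2)
xyz [-0.0011  0.0021  0.1152] r [-0.0006  0.0002  0.0025]
```

Emit:
step_arm(steps=[{"x": -0.001, "y": 0.0027, "z": 0.03, "rx": 0, "ry": 0, "rz": 0.003, "claw": 0}, {"x": -0.001, "y": 0.0027, "z": 0.06, "rx": 0, "ry": 0, "rz": 0.003, "claw": 0}, {"x": -0.001, "y": 0.0027, "z": 0.085, "rx": 0, "ry": 0, "rz": 0.003, "claw": 0}, {"x": -0.001, "y": 0.0027, "z": 0.1, "rx": 0, "ry": 0, "rz": 0.003, "claw": 0}, {"x": -0.001, "y": 0.0027, "z": 0.107, "rx": 0, "ry": 0, "rz": 0.003, "claw": 0}, {"x": -0.001, "y": 0.0027, "z": 0.111, "rx": 0, "ry": 0, "rz": 0.003, "claw": 0}, {"x": -0.001, "y": 0.0027, "z": 0.1125, "rx": 0, "ry": 0, "rz": 0.003, "claw": 0}, {"x": -0.001, "y": 0.0027, "z": 0.1125, "rx": 0, "ry": 0, "rz": 0.003, "claw": 0}, {"x": -0.001, "y": 0.0027, "z": 0.1125, "rx": 0, "ry": 0, "rz": 0.003, "claw": 0}])

```text
time: 26.43
tool_pos: [0.4144, -0.3767, 0.0474]
tool_rot: [3.14, -0.001, -0.225]
contact_force: [-0.1, -1.0, -2.4]
opening: 0.0634
grip_force: 55.0
```

Emit:
step_arm(steps=[{"x": 0, "y": 0, "z": 0.001, "rx": 0, "ry": 0, "rz": 0, "claw": 0}, {"x": 0, "y": 0, "z": 0.002, "rx": 0, "ry": 0, "rz": 0, "claw": 0}, {"x": 0, "y": 0, "z": 0.002, "rx": 0, "ry": 0, "rz": 0, "claw": 0}])

```text
time: 26.68
tool_pos: [0.414, -0.3765, 0.0452]
tool_rot: [3.141, -0.001, -0.226]
contact_force: [-0.1, -0.2, -1.7]
opening: 0.0638
grip_force: 55.0
```

Emit:
step_arm(steps=[{"x": 0, "y": -0.0017, "z": 0.0005, "rx": 0, "ry": 0, "rz": 0, "claw": 0}, {"x": 0, "y": -0.0017, "z": 0.001, "rx": 0, "ry": 0, "rz": 0, "claw": 0}, {"x": 0, "y": -0.0017, "z": 0.001, "rx": 0, "ry": 0, "rz": 0, "claw": 0}])

```text
time: 26.93
tool_pos: [0.4144, -0.3754, 0.0449]
tool_rot: [3.141, -0.001, -0.226]
contact_force: [-1.9, -0.4, 4.9]
opening: 0.0632
grip_force: 55.0
```

Emit:
step_arm(steps=[{"x": 0, "y": 0, "z": 0.0003, "rx": 0, "ry": 0, "rz": 0, "claw": 0.39}, {"x": 0, "y": 0, "z": 0, "rx": 0, "ry": 0, "rz": 0, "claw": 0.45}, {"x": 0, "y": 0, "z": 0, "rx": 0, "ry": 0, "rz": 0, "claw": 0.7}, {"x": 0, "y": 0, "z": 0, "rx": 0, "ry": 0, "rz": 0, "claw": 1}, {"x": 0, "y": 0, "z": 0, "rx": 0, "ry": 0, "rz": 0, "claw": 1}, {"x": 0, "y": 0, "z": -0.04, "rx": 0, "ry": 0, "rz": 0, "claw": 1}, {"x": 0, "y": 0, "z": -0.09, "rx": 0, "ry": 0, "rz": 0, "claw": 1}, {"x": -0.02, "y": 0, "z": -0.14, "rx": 0, "ry": 0, "rz": 0, "claw": 1}, {"x": -0.04, "y": 0, "z": -0.18, "rx": 0, "ry": 0, "rz": 0, "claw": 1}, {"x": -0.06, "y": 0, "z": -0.22, "rx": 0, "ry": 0, "rz": 0, "claw": 1}, {"x": -0.06, "y": 0, "z": -0.26, "rx": 0, "ry": 0, "rz": 0, "claw": 1}, {"x": -0.06, "y": 0, "z": -0.3, "rx": 0, "ry": 0, "rz": 0, "claw": 1}])

```text
time: 27.93
tool_pos: [0.3695, -0.3646, 0.2708]
tool_rot: [3.142, -0.0, -0.226]
contact_force: [0.0, -0.2, 0.2]
opening: 0.0919
grip_force: 0.0
```

Emit:
step_arm(steps=[{"x": 0, "y": 0, "z": 0, "rx": 0, "ry": 0, "rz": 0, "claw": 1}, {"x": 0, "y": 0, "z": 0, "rx": 0, "ry": 0, "rz": 0, "claw": 1}, {"x": 0, "y": 0, "z": 0, "rx": 0, "ry": 0, "rz": 0, "claw": 1}])

```text
time: 28.18
tool_pos: [0.3701, -0.3646, 0.2683]
tool_rot: [-3.141, 0.001, -0.225]
contact_force: [-0.3, 0.7, 0.6]
opening: 0.0922
grip_force: 0.0
```

```bash
python3 - <<'E'
from h import *
im,P,s=snap('w12')
b=(np.hypot(P[...,0]-.461,P[...,1]+.385)<.12)&(P[...,2]>.05)&(P[...,2]<.066);b[245:]=0
print('block',rect(P[b][:,:2]),np.median(P[b],0))
b=(np.hypot(P[...,0]-.461,P[...,1]+.385)<.1)&(P[...,2]>.022)&(P[...,2]<.034);b[245:]=0
print('strips',rect(P[b][:,:2]))
sc,d=read_camera('scene');cv2.imwrite('pics/s12.png',cv2.resize(sc[120:340,130:490],None,fx=2.2,fy=2.2,interpolation=3))
t,d=read_camera('top');cv2.imwrite('pics/t12.png',cv2.resize(t[130:310,110:460],None,fx=2.28,fy=2.28,interpolation=3));Q=cloud('top',d)
for n,c,r,lo,hi,f in(('glass',(.633,-.22),.04,.06,.1,circ),('bolt',(.48,.387),.03,.05,.09,circ),('box',(.626,.19),.08,.042,.055,rect),('jar',(.71,.01),.05,.06,.1,circ)):
    q=sel(Q,c,r,lo,hi);print(n,len(q),f(q[:,:2]) if len(q) else 0)
E
```

```text
t 28.18 [ 0.3701 -0.3646  0.2683] [-3.141e+00  1.000e-03 -2.250e-01]
block (array([ 461. , -385.6]), 170.2, 64.1, -12.7) [ 0.46871894 -0.38669643  0.05871071]
strips (array([ 461.6, -384.7]), 120.0, 106.9, 77.0)
glass 342 (array([ 630.9, -220.3]), 28.0)
bolt 43 (array([478.9, 384.2]), 8.2)
box 868 (array([625.3, 187.6]), 116.4, 57.8, 31.7)
jar 285 (array([715.7,  10.4]), 26.1)
```

View pics/s12.png

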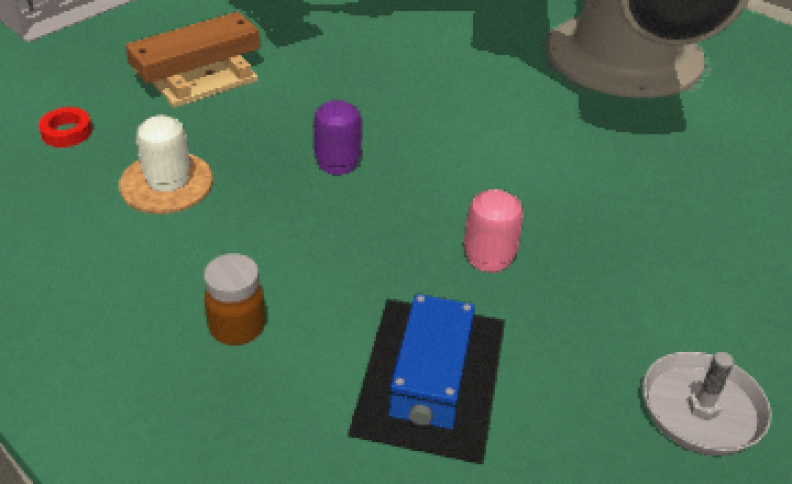

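View pics/w12.png

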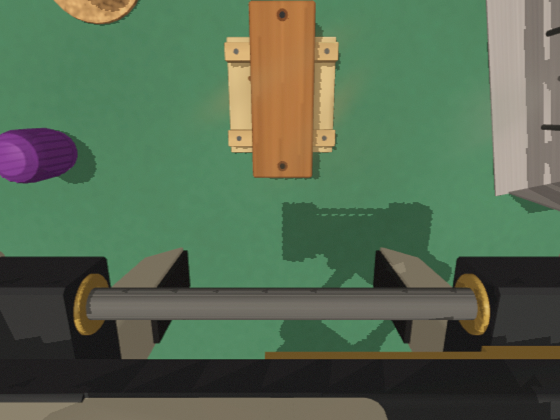

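Everything is in place. The block lies centred and square across both strips (wrist pixel (282,90)). In the scene crop, the glass stands on the cork at (163,152), the bolt in the dish at (715,385) and the box square on the mat at (433,355). The jar and tape roll have not moved.

```bash
python3 -c "
from cell import robot
print(robot.hand_in())"
```

```text
the job is handed in; nothing more can be done
None
```

The job is handed in at about 28 s: the glass stands on the cork pad, the bolt in the dish, the box square on the mat and the block squarely across both strips, each within about 2 mm of centre by camera, with the jar and tape roll unmoved.

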